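# Count a blank into the press magazine

### The arm

A 7-joint arm with a two-finger parallel gripper is mounted at the origin on the work surface. World frame = base frame: x ahead of the robot, y to its left, z up, the work surface at z = 0. Lengths are in m, angles in rad, forces in N, time in s.
With the tool pointing down it reaches from about 0.4 to 0.85 m from the base axis. Payload 4.5 kg.
Tool frame: the origin (TCP) lies at the very end of the fingers, on their centre line; the grasp point (between the pads) lies ctrl.tcp_to_grasp behind it (ctrl.tcp_to_grasp is the distance from the TCP to the grasp point, in m); z points along the fingers, x is the direction in which the jaws open and shut, and the axes are right-handed (so a half turn about z gives the same grasp; the last joint's range is limited). The gripper opens to 88 mm and grips with 3 to 60 N. Pads are 18 mm wide; open, the fingers measure 123 mm over their backs; the gripper's body (75 mm by 187 mm) begins 45 mm behind the grasp point.
Start: joints at [-1.164, 0.689, -0.195, 1.565, 0.157, 0.902, -0.215], TCP at [0.228, 0.582, 0.239] pointing down, gripper open.
Joint ranges: [-3.01, 3.01], [-0.46, 2.08], [-1.47, 1.51], [0.13, 2.56], [-1, 4.14], [0.04, 2.09], [-2.66, 2.66]. Speed limits (rad/s): [2.57, 2.57, 3.14, 3.14, 3.14, 3.14, 3.14].

### API

Orientations are given as a rotation vector (axis times angle).
In Python, from cell import ctrl gives the robot as it stands. The module is installed in compiled form; this text tells all that it offers.
- The arm moves only by the tool play_rows, never from a script. Its argument "series" is a list of rows, each an object of numbers: "rx", "ry", "rz": the turn, a rotation vector about the tool's x, y, z in rad; "x", "y", "z": the shift along the tool's x, y, z in mm; "hand": the opening, from 0 (shut) to 1 (fully open). In form: [{"rx": .., "ry": .., "rz": .., "x": .., "y": .., "z": .., "hand": ..}, ...]. A call has 1 to 20 rows; each row is the pose to reach, as a shift and turn from the pose commanded when the call began, along the tool's axes at that moment; what a row does not reach only later rows make up. A row lasts 1/12 s, in which the tool goes at most 41.7 mm and 7.16 degrees, less where a joint would pass 70% of its speed; a pose out of reach is approached as far as the arm can. A call with a gripper value outside its range is refused whole. The fingers move at their own pace and stop on an object; the grip force is fixed at half the most. Time passes only in rows, so rows that repeat a pose let the fingers close. It gives the time, the measured TCP pose, the force and the opening at its end, in the units of the state.
- ctrl.observe(): the state, without advancing time (a new reading comes with each control period).
- ctrl.capture(name): name is "side" or "top"; returns (picture, depth): 480x640x3 uint8, blue, green, red; 480x640 float32, m along the optical axis (not along the pixel's ray), 0 where there is no reading.
- ctrl.camera_info(name): a dict with "camera_matrix" (3x3 intrinsics, pixels), "world_from_camera" (4x4, takes a point from camera to world coordinates). Camera axes: x right, y up, looking along -z (the intrinsics and any distortion apply to the point x, -y, -z); pixel columns grow to the right and rows downward; lengths in m; the calibration is good to about 2 mm. A picture is of the moment at which its call begins. camera_info takes no time and is no camera call.
- ctrl.hand_in(): hands the job in, once; it reports no verdict.
The state is a dict: "time_s": time; "joints": joint angles; "qd": joint speeds; "tau": joint torques, N m; "tool_pos": TCP position; "tool_rot": TCP orientation; "contact_force": force on the tool from outside, world axes, zero at the start; "torque": the same for the moment, N m; "width": opening from 0.0 (shut) to 1.0 (fully open).
Only numpy, scipy, OpenCV 4.12 (cv2) and the standard library are available. Lean on these libraries where they do the work, as an engineer would, in place of code of your own. Each camera call takes 0.05 s, during which the arm holds its last target.

### The job

Pick up the loose aluminium blank and lower it gently, held in the gripper, onto the pile in the press magazine until you feel it touch, square on the pile between the two yellow end stops, and let go of it there. Then count it in on the limit switch: push the red roller of its lever away from the yellow guard until the switch clicks, without forcing the lever on towards its end stop, and let it spring fully back. Do not trip the switch before the blank is on the pile, and leave the bottle, can, cup and jar standing where they are.

Things in the scene. Friction and masses are not known exactly. Their poses are not given: they have to be found in the camera images.
- blank: Loose aluminium blank, a plain rectangular plate 55 mm (its x) by 100 mm (its y) by 14 mm thick (z), about 0.2 kg, lying flat on the bench at any yaw, apart from the magazine. Origin: centre of its underside. Either end may go first.
- magazine: Fixed dark base plate 80 (x) by 150 (y) by 10 mm with a pile of like blanks centred on it (within 2 mm), length along y. The pile's top is 35 to 70 mm above the bench, different each time (not measured: feel or look); it does not give under a light press. Its long sides (+x, -x) are open for the fingers; yellow stops stand at the two ends. Origin: centre of the base's underside, on the bench.
- end_stop (a point): Top of the inner face of the magazine's +y end stop (57 mm from its centre, 85 mm above the bench); a like one stands at -y. Each is 40 mm wide (x) and 8 mm thick (y). They leave 7 mm to spare at each end of a blank.
- switch: Limit switch fixed to the bench: grey housing 40 (x) by 44 (y) mm, top 101 mm above the bench, on a dark base plate (x -55 to 55, y -90 to 70, 8 mm thick). The lever is on its front (-x) face; a yellow guard plate stands on its -y side. Origin: centre of the housing's footprint, on the bench.
- guard_top (a point): Top edge, on the side towards the lever, of the yellow guard plate, level with the roller: 77 mm to the -y side of the resting roller's centre, 150 mm above the bench. Plate 6 mm thick, x -50 to 30 mm in the switch's frame. The gap of 66 mm between it and the roller is open at the top and front: fingers go in there to push.
- lever (a joint): Roller lever's angle, rad. 0 = upright, at rest. Grows as the roller is pushed to the switch's +y side, away from the guard; it swings only that way, about a level pivot along the switch's x, 60 mm below the resting roller's centre. Spring return, about 4.6 N at the roller at the click. Clicks at 0.40 rad (roller 23 mm sideways); beyond 0.75 (41 mm) it is forced, which fails; hard stop 0.95.
- roller (a point): Centre of the red roller at the top of the lever, 22 mm in diameter, 12 mm wide (axis along the switch's x). At rest at x -40, y 0 mm in the switch's frame, 145 mm above the bench. Below it are only the steel lever (8 mm wide) and the base plate.
- oil_bottle: Bystander: amber bottle with a red cap, 50 mm in diameter, 150 mm tall, standing on the bench. Origin: centre of its underside.
- spray_can: Bystander: aluminium can with a green band, 52 mm in diameter, 160 mm tall, standing on the bench close to one end of the loose blank (its +y end). Origin: centre of its underside.
- parts_cup: Bystander: open blue cup, 64 mm in diameter, 60 mm tall, standing on the bench. Origin: centre of its underside.
- grease_jar: Bystander: white jar with a black lid, 60 mm in diameter, 70 mm tall, standing on the bench. Origin: centre of its underside.
Things that resemble listed ones, but are neither listed nor needed, are in the scene too. What is shaped like the switch but blue is not meant. Several things have the shape of the blank; the one meant has the colours described above.

How it is judged:
By the outcome, as a careful person would: the job done as asked, in the order asked, and still so for the second after the job is handed in, with the robot touching nothing.
It also fails if it takes over 64 s, if anything falls off the work surface, if the arm or the gripper's body presses on something with over 40 N, if the wrist force passes 120 N, or if a joint passes its speed limit or range.

## Working session

There is one attempt and no reset: what is moved stays moved. The work goes in short steps, Python scripts to look and compute and a tool call to move; the robot and the scene stay as the last step left them, time stands still between calls to the robot, and variables do not carry over. Pictures are saved under pics/ and viewed, and the job is handed in when it is done.

Besides the shell and the picture viewer there is one more tool, called after "Call:" in YAML: its name, and indented under it one key for each argument. play_rows: Moves the arm, as the interface text tells. Its arguments: {"type":"object","properties":{"series":{"type":"array","items":{"type":"object","properties":{"rx":{"type":"number"},"ry":{"type":"number"},"rz":{"type":"number"},"x":{"type":"number"},"y":{"type":"number"},"z":{"type":"number"},"hand":{"type":"number"}}}}},"required":["series"]}

```bash
mkdir -p pics; cat > h.py <<'E'
import numpy as np, cv2
from cell import ctrl
from scipy.spatial.transform import Rotation as R
def cam(n):
    i=ctrl.camera_info(n); return np.array(i["camera_matrix"]),np.array(i["world_from_camera"]),i
def cloud(n,d):
    K,T,_=cam(n); v,u=np.mgrid[0:480,0:640]
    P=np.stack([(u-K[0,2])/K[0,0]*d,-(v-K[1,2])/K[1,1]*d,-d],-1)
    return P@T[:3,:3].T+T[:3,3]
def ray(n,uv,z):
    K,T,_=cam(n); uv=np.atleast_2d(uv).astype(float)
    r=np.stack([(uv[:,0]-K[0,2])/K[0,0],-(uv[:,1]-K[1,2])/K[1,1],-np.ones(len(uv))],-1)@T[:3,:3].T
    o=T[:3,3]; return o+r*((z-o[2])/r[:,2])[:,None]
E
python3 - <<'E'
from h import *
np.set_printoptions(precision=4,suppress=True)
for n in("top","side"):
    p,d=ctrl.capture(n); cv2.imwrite(f"pics/{n}0.png",p); np.savez(f"{n}0.npz",p=p,d=d)
    K,T,i=cam(n); print(n,K,T,[k for k in i])
s=ctrl.observe(); print(s, ctrl.tcp_to_grasp)
E
```

```text
top [[442.1418   0.     323.2813]
 [  0.     442.1418 240.4039]
 [  0.       0.       1.    ]] [[ 0.0115  0.9765 -0.2154  0.327 ]
 [-0.9999  0.0114 -0.0017  0.1062]
 [ 0.0008  0.2154  0.9765  1.0926]
 [ 0.      0.      0.      1.    ]] ['camera_matrix', 'world_from_camera']
side [[553.4685   0.     319.3028]
 [  0.     553.4685 232.8513]
 [  0.       0.       1.    ]] [[ 0.9274  0.2888 -0.2377  0.2186]
 [-0.3735  0.6803 -0.6306 -0.728 ]
 [-0.0204  0.6737  0.7388  1.1107]
 [ 0.      0.      0.      1.    ]] ['camera_matrix', 'world_from_camera']
{'time_s': 0.1, 'joints': array([-1.1642,  0.6899, -0.1945,  1.5662,  0.1573,  0.9025, -0.2151]), 'qd': array([ 0.0014, -0.0007, -0.0014, -0.0014,  0.0002,  0.0014, -0.0012]), 'tau': array([ -0.0028, -52.8503,  -1.2713, -15.3838,  -0.0525,   0.0021,
         0.    ]), 'tool_pos': array([0.2275, 0.5816, 0.238 ]), 'tool_rot': array([ 2.5938,  1.7708, -0.0019]), 'contact_force': array([-0.1878, -0.1896,  0.1381]), 'torque': array([ 0.0253,  0.0305, -0.0087]), 'width': 0.9994211890689808} 0.0187
```

View pics/top0.png

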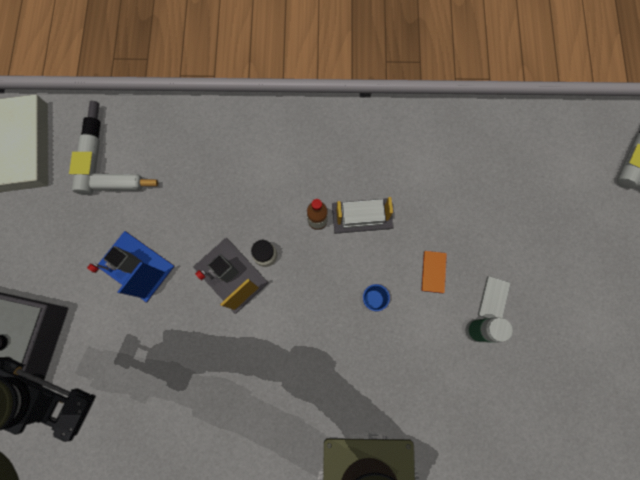

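View pics/side0.png

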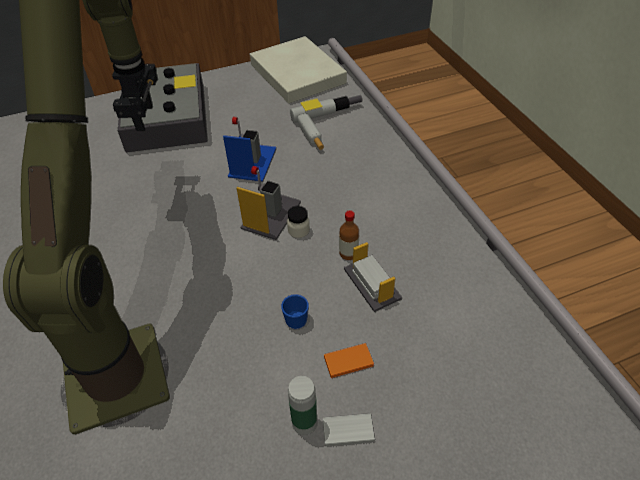

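The top view shows these candidates:
- **Blanks:** the silver plate at (493,300) by the can, the orange plate at (434,272), and the pile in the magazine at (363,213).
- **Switches:** the grey one with a yellow guard at (225,275), and a blue one at (133,267).

The silver plate and the grey switch fit the description. I'll check both in an enlarged crop while measuring.

```bash
python3 - <<'E'
from h import *
np.set_printoptions(precision=4,suppress=True)
p=np.load("top0.npz")["p"];d=np.load("top0.npz")["d"];s=np.load("side0.npz")
a=cv2.resize(p[230:350,420:540],(400,400),interpolation=cv2.INTER_CUBIC);b=cv2.resize(p[225:325,180:280],(400,400),interpolation=cv2.INTER_CUBIC)
c=cv2.resize(p[180:250,320:420][:, :],(400,280));c=cv2.copyMakeBorder(c,0,0,0,0,0)
e=cv2.resize(s["p"][230:320,330:430],(400,280))
cv2.imwrite("pics/crop.png",np.vstack([np.hstack([a,b])[:320],np.hstack([c,e])]))
P={"top":cloud("top",d),"side":cloud("side",s["d"])}
I={"top":p,"side":s["p"]}
for n in P:
    X=P[n]; hsv=cv2.cvtColor(I[n],cv2.COLOR_BGR2HSV);valid=(d if n=="top" else s["d"])>0
    print(n,"bench z",np.median(X[...,2][300:330,200:215]) if n=="top" else np.median(X[...,2][330:360,200:250]))
    h,sa,v=cv2.split(hsv)
    M={"yellow":(h>15)&(h<32)&(sa>150)&(v>90),"red":((h<6)|(h>174))&(sa>180)&(v>90),"blue":(h>105)&(h<125)&(sa>150),"green":(h>60)&(h<90)&(sa>90),"orange":(h>6)&(h<15)&(sa>180)}
    for k,m in M.items():
        nn,l,st,ce=cv2.connectedComponentsWithStats(m.astype(np.uint8))
        for i in range(1,nn):
            if st[i,4]<15: continue
            q=X[(l==i)&valid]
            print(k,st[i],ce[i],"med",np.median(q,0),"min",q.min(0),"max",q.max(0))
E
```

```text
top bench z -3.776100439778496e-06
yellow [631 145   9  22 125] [636.16  156.488] med [ 0.7806 -0.6785  0.052 ] min [ 0.7571 -0.6932  0.0455] max [ 0.8143 -0.6615  0.0578]
yellow [ 70 153  21  21 370] [ 80.3514 162.6459] med [0.7487 0.7193 0.0521] min [0.721  0.6956 0.046 ] max [0.7765 0.7433 0.0578]
yellow [142 183  14   2  17] [147.8235 183.8235] med [0.7032 0.5536 0.029 ] min [0.7019 0.537  0.0246] max [0.7065 0.5688 0.0337]
yellow [388 198   5  16  52] [389.6346 205.5192] med [ 0.6371 -0.049   0.084 ] min [ 0.619  -0.0537  0.0728] max [ 0.6552 -0.0451  0.0886]
yellow [337 202   5  16  56] [338.8036 209.625 ] med [0.6261 0.0716 0.0846] min [0.607  0.0666 0.051 ] max [0.6429 0.076  0.0885]
yellow [221 280  28  25  94] [234.8511 292.1277] med [0.4204 0.2944 0.1498] min [0.3945 0.2676 0.1441] max [0.446  0.323  0.1545]
red [311 200  11   9  71] [316.2254 203.9718] med [0.6177 0.1249 0.1501] min [0.6075 0.1139 0.104 ] max [0.6317 0.1376 0.1539]
red [ 88 265   8   6  31] [ 91.871  267.4839] med [0.469  0.6017 0.1555] min [0.463  0.5959 0.1506] max [0.4738 0.6114 0.1592]
red [197 271   
[... 3468 characters left out ...]
x [ 2.1164  1.4823 -0.6451]
orange [94 90 19  6 25] [102.    92.64] med [ 0.0793  1.6755 -0.3069] min [ 0.0505  1.6526 -0.3188] max [ 0.1291  1.6909 -0.2935]
orange [548 138  17  15  22] [556.3636 144.9091] med [ 2.1025  0.8726 -0.6611] min [ 2.0896  0.8153 -0.6783] max [ 2.1196  0.9301 -0.6494]
orange [340 220  18  22 268] [348.6157 231.944 ] med [0.6106 0.1092 0.0988] min [0.5936 0.0959 0.071 ] max [0.6366 0.135  0.1323]
orange [340 253  13   7  34] [345.8824 257.    ] med [0.604  0.1054 0.0103] min [0.5937 0.0966 0.0005] max [0.6187 0.1206 0.0168]
orange [ 324  344   50   34 1062] [348.129  360.1375] med [ 0.4874 -0.171   0.0145] min [ 0.4375 -0.2004  0.0007] max [ 0.5393 -0.1373  0.0234]
```

View pics/crop.png

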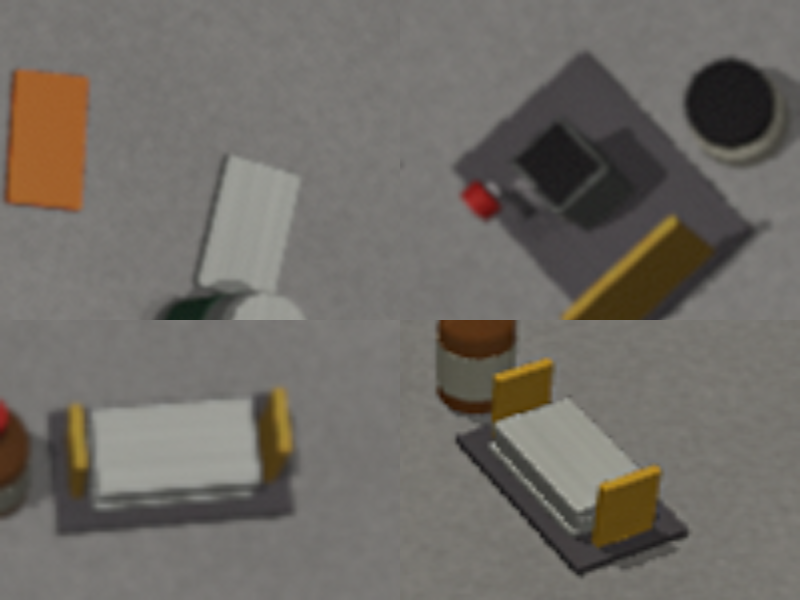

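The crop confirms both. The plain silver plate lies by the can, and the grey switch has the yellow guard and the red roller at crop (480,200). The pile sits between the two yellow stops. Next I'll get exact poses.

```bash
python3 - <<'E'
from h import *
np.set_printoptions(precision=4,suppress=True)
def rect(n,m,z,lab):
    nn,l,st,ce=cv2.connectedComponentsWithStats(m.astype(np.uint8)); i=1+np.argmax(st[1:,4])
    c,_=cv2.findContours((l==i).astype(np.uint8),cv2.RETR_EXTERNAL,cv2.CHAIN_APPROX_NONE); c=max(c,key=len)[:,0]
    w=ray(n,c,z)[:,:2]; r=cv2.minAreaRect((w*1000).astype(np.float32)); print(lab,n,"px",st[i],"rect mm",r); return r
S={n:np.load(n+"0.npz") for n in("top","side")}
C={n:cloud(n,S[n]["d"]) for n in S}
for n in S:
    X=C[n];p=S[n]["p"];hsv=cv2.cvtColor(p,cv2.COLOR_BGR2HSV)
    # blank
    m=(X[...,2]>.008)&(X[...,2]<.022)&(X[...,0]>.3)&(X[...,0]<.52)&(X[...,1]>-.36)&(X[...,1]<-.2)&(hsv[...,2]>110)&(hsv[...,1]<50)
    rect(n,m,.014,"blank"); print("z",np.median(X[m][:,2]))
    # pile
    box=(X[...,0]>.57)&(X[...,0]<.69)&(X[...,1]>-.06)&(X[...,1]<.085)&(hsv[...,1]<50)&(hsv[...,2]>110)&(X[...,2]>.02)
    zt=np.median(X[box][:,2]); print("pile z",zt,box.sum(), np.percentile(X[box][:,2],[5,25,75,95]))
    m=box&(abs(X[...,2]-zt)<.008); rect(n,m,zt,"pile")
    # tall objects
    for lab,x,y,r,zlo in(("can",.345,-.265,.06,.15),("bottle",.61,.12,.05,.14),("cup",.42,-.015,.06,.05),("jar",.5,.23,.06,.06)):
        m=(np.hypot(X[...,0]-x,X[...,1]-y)<r)&(X[...,2]>zlo)
        q=X[m]
        if len(q): print(lab,n,len(q),(q.min(0)+q.max(0))/2,q.max(0)-q.min(0))
    # switch housing top
    m=(np.hypot(X[...,0]-.49,X[...,1]-.31)<.12)&(abs(X[...,2]-.101)<.006)&(hsv[...,1]<60)
    q=X[m]; print("housing",n,len(q),q.mean(0)); 
    if len(q)>20: rect(n,m,.101,"housing")
    m=(np.hypot(X[...,0]-.45,X[...,1]-.3)<.18)&(abs(X[...,2]-.008)<.006)&(hsv[...,2]<95)
    rect(n,m,.008,"base")
E
```

```text
blank top px [480 276  31  42 863] rect mm ((425.41351318359375, -309.8570556640625), (54.52682876586914, 99.5293197631836), 72.4441909790039)
z 0.014099600962898418
pile z 0.04621013848027167 868 [0.0429 0.0448 0.0475 0.0495]
pile top px [343 199  42  25 865] rect mm ((633.1304931640625, 10.683189392089844), (54.438716888427734, 99.9870834350586), 5.584837913513184)
can top 475 [ 0.3485 -0.2606  0.1571] [0.0471 0.049  0.0142]
bottle top 96 [0.6187 0.1239 0.1472] [0.0224 0.0202 0.0134]
cup top 176 [ 0.4217 -0.0164  0.0577] [0.0607 0.0616 0.0153]
jar top 394 [0.5269 0.2526 0.0677] [0.0508 0.0522 0.0152]
housing top 339 [0.482  0.3441 0.1005]
housing top px [208 255  24  24 338] rect mm ((478.51348876953125, 347.4417419433594), (43.72565460205078, 53.25425720214844), 44.12699508666992)
base top px [ 193  238   77   76 1769] rect mm ((477.0264892578125, 335.8514404296875), (163.29864501953125, 111.47480773925781), 44.722129821777344)
blank side px [ 323  413   52   31 1222] rect mm ((425.22998046875, -311.0393371582031), (55.5647087097168, 98.60871887207031), 72.66563415527344)
z 0.014863005884966807
pile z 0.04661870729372719 659 [0.0427 0.0452 0.0483 0.0508]
pile side px [354 255  36  37 646] rect mm ((632.2369995117188, 8.577201843261719), (55.5344352722168, 101.20426177978516), 5.47425651550293)
can side 569 [ 0.3477 -0.2624  0.1584] [0.049  0.0503 0.0168]
bottle side 80 [0.6181 0.1214 0.1481] [0.023  0.0246 0.0145]
cup side 242 [ 0.4206 -0.0171  0.0579] [0.0631 0.0642 0.0157]
jar side 273 [0.527  0.2509 0.0686] [0.053  0.0587 0.0164]
housing side 179 [0.482  0.341  0.1004]
housing side px [259 181  21  15 179] rect mm ((477.7364196777344, 342.97430419921875), (48.671958923339844, 56.63794708251953), 41.476139068603516)
base side px [241 195  60  46 726] rect mm ((473.9962463378906, 331.1182861328125), (169.16635131835938, 114.89823150634766), 46.01962661743164)
```

```bash
cat >> h.py <<'E'
def plan(*tg):
    "targets: (x,y,z,yaw_deg of tool x) tool down"
    s=ctrl.observe(); p=np.array(s["tool_pos"]); A=R.from_rotvec(s["tool_rot"])
    print("t",round(s["time_s"],2),"pos",p.round(4),"yaw",np.degrees(np.arctan2(*A.as_matrix()[[1,0],0])).round(2),"tilt",np.degrees(np.arccos(-A.as_matrix()[2,2])).round(2),"F",np.round(s["contact_force"],2),"w",round(s["width"],3),"j",np.round(s["joints"],2))
    for x,y,z,yaw in tg:
        t=np.radians(yaw);B=np.array([[np.cos(t),np.sin(t),0],[np.sin(t),-np.cos(t),0],[0,0,-1]])
        print((x,y,z,yaw),"-> mm",(A.inv().apply(np.array([x,y,z])-p)*1000).round(1),"rot",(A.inv()*R.from_matrix(B)).as_rotvec().round(4))
E
python3 -c "
from h import *
plan((.45,.25,.32,70),(.5,-.05,.3,72),(.4253,-.3105,.22,72.5))"
```

```text
t 0.1 pos [0.2275 0.5816 0.238 ] yaw 68.64 tilt 0.09 F [-0.19 -0.19  0.14] w 0.999 j [-1.16  0.69 -0.19  1.57  0.16  0.9  -0.22]
(0.45, 0.25, 0.32, 70) -> mm [-227.9  328.   -81.6] rot [ 0.0001  0.0016 -0.0237]
(0.5, -0.05, 0.3, 72) -> mm [-489.   483.8  -61.2] rot [ 0.      0.0016 -0.0586]
(0.4253, -0.3105, 0.22, 72.5) -> mm [-758.7  509.1   19.2] rot [ 0.      0.0016 -0.0673]
```

Call:
play_rows:
  series:
    - {"x": -228,"y": 328,"z": -82,"rz": -0.024,"hand": 1}
    - {"x": -228,"y": 328,"z": -82,"rz": -0.024,"hand": 1}
    - {"x": -228,"y": 328,"z": -82,"rz": -0.024,"hand": 1}
    - {"x": -228,"y": 328,"z": -82,"rz": -0.024,"hand": 1}
    - {"x": -228,"y": 328,"z": -82,"rz": -0.024,"hand": 1}
    - {"x": -228,"y": 328,"z": -82,"rz": -0.024,"hand": 1}
    - {"x": -228,"y": 328,"z": -82,"rz": -0.024,"hand": 1}
    - {"x": -228,"y": 328,"z": -82,"rz": -0.024,"hand": 1}
    - {"x": -228,"y": 328,"z": -82,"rz": -0.024,"hand": 1}
    - {"x": -228,"y": 328,"z": -82,"rz": -0.024,"hand": 1}
    - {"x": -489,"y": 484,"z": -61,"rz": -0.059,"hand": 1}
    - {"x": -489,"y": 484,"z": -61,"rz": -0.059,"hand": 1}
    - {"x": -489,"y": 484,"z": -61,"rz": -0.059,"hand": 1}
    - {"x": -489,"y": 484,"z": -61,"rz": -0.059,"hand": 1}
    - {"x": -489,"y": 484,"z": -61,"rz": -0.059,"hand": 1}
    - {"x": -489,"y": 484,"z": -61,"rz": -0.059,"hand": 1}
    - {"x": -489,"y": 484,"z": -61,"rz": -0.059,"hand": 1}
    - {"x": -489,"y": 484,"z": -61,"rz": -0.059,"hand": 1}
    - {"x": -489,"y": 484,"z": -61,"rz": -0.059,"hand": 1}

```text
schema error: expected keys rx, ry, rz, x, y, z, hand
```

```bash
python3 -c "
from h import *
plan((.4253,-.3105,.22,72.5))"
```

```text
t 0.1 pos [0.2275 0.5816 0.238 ] yaw 68.64 tilt 0.09 F [-0.19 -0.19  0.14] w 0.999 j [-1.16  0.69 -0.19  1.57  0.16  0.9  -0.22]
(0.4253, -0.3105, 0.22, 72.5) -> mm [-758.7  509.1   19.2] rot [ 0.      0.0016 -0.0673]
```

All seven keys are required in every row, so I'm resending the move with them.

Call:
play_rows:
  series:
    - {"rx": 0,"ry": 0,"rz": -0.024,"x": -228,"y": 328,"z": -82,"hand": 1}
    - {"rx": 0,"ry": 0,"rz": -0.024,"x": -228,"y": 328,"z": -82,"hand": 1}
    - {"rx": 0,"ry": 0,"rz": -0.024,"x": -228,"y": 328,"z": -82,"hand": 1}
    - {"rx": 0,"ry": 0,"rz": -0.024,"x": -228,"y": 328,"z": -82,"hand": 1}
    - {"rx": 0,"ry": 0,"rz": -0.024,"x": -228,"y": 328,"z": -82,"hand": 1}
    - {"rx": 0,"ry": 0,"rz": -0.024,"x": -228,"y": 328,"z": -82,"hand": 1}
    - {"rx": 0,"ry": 0,"rz": -0.024,"x": -228,"y": 328,"z": -82,"hand": 1}
    - {"rx": 0,"ry": 0,"rz": -0.024,"x": -228,"y": 328,"z": -82,"hand": 1}
    - {"rx": 0,"ry": 0,"rz": -0.024,"x": -228,"y": 328,"z": -82,"hand": 1}
    - {"rx": 0,"ry": 0,"rz": -0.024,"x": -228,"y": 328,"z": -82,"hand": 1}
    - {"rx": 0,"ry": 0,"rz": -0.059,"x": -489,"y": 484,"z": -61,"hand": 1}
    - {"rx": 0,"ry": 0,"rz": -0.059,"x": -489,"y": 484,"z": -61,"hand": 1}
    - {"rx": 0,"ry": 0,"rz": -0.059,"x": -489,"y": 484,"z": -61,"hand": 1}
    - {"rx": 0,"ry": 0,"rz": -0.059,"x": -489,"y": 484,"z": -61,"hand": 1}
    - {"rx": 0,"ry": 0,"rz": -0.059,"x": -489,"y": 484,"z": -61,"hand": 1}
    - {"rx": 0,"ry": 0,"rz": -0.059,"x": -489,"y": 484,"z": -61,"hand": 1}
    - {"rx": 0,"ry": 0,"rz": -0.059,"x": -489,"y": 484,"z": -61,"hand": 1}
    - {"rx": 0,"ry": 0,"rz": -0.059,"x": -489,"y": 484,"z": -61,"hand": 1}
    - {"rx": 0,"ry": 0,"rz": -0.059,"x": -489,"y": 484,"z": -61,"hand": 1}

```text
time_s: 1.68
tool_pos: [0.5, -0.0551, 0.299]
tool_rot: [2.548, 1.835, -0.004]
contact_force: [-0.5, 1.0, 0.6]
width: 0.997
```

```bash
python3 -c "
from h import *
plan((.4253,-.3105,.22,72.5))"
```

```text
t 1.68 pos [ 0.5    -0.0551  0.299 ] yaw 71.52 tilt 0.16 F [-0.52  0.99  0.61] w 0.997 j [ 0.16  0.45 -0.22  1.84  0.13  0.86  1.13]
(0.4253, -0.3105, 0.22, 72.5) -> mm [-265.7   10.2   79.7] rot [-0.0006  0.0028 -0.0172]
```

Call:
play_rows:
  series:
    - {"rx": 0,"ry": 0.003,"rz": -0.017,"x": -266,"y": 10,"z": 80,"hand": 1}
    - {"rx": 0,"ry": 0.003,"rz": -0.017,"x": -266,"y": 10,"z": 80,"hand": 1}
    - {"rx": 0,"ry": 0.003,"rz": -0.017,"x": -266,"y": 10,"z": 80,"hand": 1}
    - {"rx": 0,"ry": 0.003,"rz": -0.017,"x": -266,"y": 10,"z": 80,"hand": 1}
    - {"rx": 0,"ry": 0.003,"rz": -0.017,"x": -266,"y": 10,"z": 80,"hand": 1}
    - {"rx": 0,"ry": 0.003,"rz": -0.017,"x": -266,"y": 10,"z": 80,"hand": 1}
    - {"rx": 0,"ry": 0.003,"rz": -0.017,"x": -266,"y": 10,"z": 80,"hand": 1}
    - {"rx": 0,"ry": 0.003,"rz": -0.017,"x": -266,"y": 10,"z": 80,"hand": 1}
    - {"rx": 0,"ry": 0.003,"rz": -0.017,"x": -266,"y": 10,"z": 80,"hand": 1}
    - {"rx": 0,"ry": 0.003,"rz": -0.017,"x": -266,"y": 10,"z": 80,"hand": 1}
    - {"rx": 0,"ry": 0.003,"rz": -0.017,"x": -266,"y": 10,"z": 80,"hand": 1}
    - {"rx": 0,"ry": 0.003,"rz": -0.017,"x": -266,"y": 10,"z": 80,"hand": 1}

```text
time_s: 2.68
tool_pos: [0.4288, -0.3038, 0.2202]
tool_rot: [-2.521, -1.872, -0.006]
contact_force: [0.4, -0.2, -0.4]
width: 1.001
```

```bash
python3 -c "
from h import *
plan((.4253,-.3105,.03,72.5),(.4253,-.3105,.003,72.5))
for n in('top','side'):
  cv2.imwrite('pics/%s1.png'%n,ctrl.capture(n)[0])
a=cv2.imread('pics/top1.png')[200:400,370:590];b=cv2.imread('pics/side1.png')[260:480,220:440]
cv2.imwrite('pics/c1.png',np.hstack([cv2.resize(a,(400,364)),cv2.resize(b,(364,364))]))
"
```

```text
t 2.68 pos [ 0.4288 -0.3038  0.2202] yaw 73.19 tilt 0.22 F [ 0.37 -0.25 -0.44] w 1.001 j [ 0.67  0.59 -0.22  1.88  0.18  0.69  1.62]
(0.4253, -0.3105, 0.03, 72.5) -> mm [ -8.2  -1.6 190.1] rot [ 0.0008 -0.0038  0.0121]
(0.4253, -0.3105, 0.003, 72.5) -> mm [ -8.3  -1.6 217.1] rot [ 0.0008 -0.0038  0.0121]
```

View pics/c1.png

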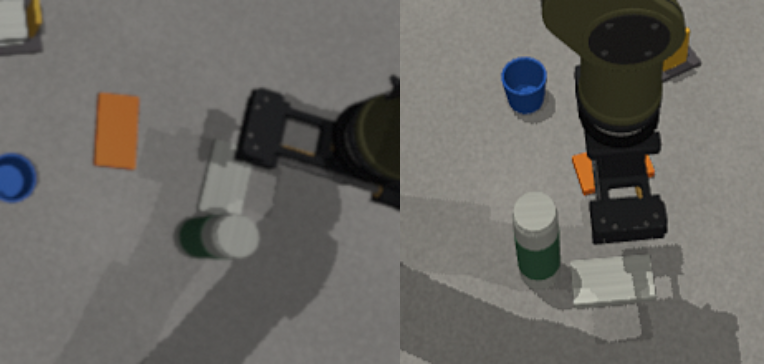

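```bash
python3 -c "
from h import *
plan((.4253,-.3105,.03,72.5),(.4253,-.3105,.003,72.5))"
```

```text
t 2.78 pos [ 0.4285 -0.3045  0.2201] yaw 73.13 tilt 0.2 F [-0.6  -0.3  -0.21] w 0.997 j [ 0.67  0.59 -0.22  1.88  0.19  0.69  1.62]
(0.4253, -0.3105, 0.03, 72.5) -> mm [ -7.3  -1.4 190.1] rot [ 0.0007 -0.0034  0.011 ]
(0.4253, -0.3105, 0.003, 72.5) -> mm [ -7.4  -1.4 217.1] rot [ 0.0007 -0.0034  0.011 ]
```

Call:
play_rows:
  series:
    - {"rx": 0.001,"ry": -0.003,"rz": 0.011,"x": -7,"y": -1.4,"z": 35,"hand": 1}
    - {"rx": 0.001,"ry": -0.003,"rz": 0.011,"x": -7,"y": -1.4,"z": 70,"hand": 1}
    - {"rx": 0.001,"ry": -0.003,"rz": 0.011,"x": -7,"y": -1.4,"z": 105,"hand": 1}
    - {"rx": 0.001,"ry": -0.003,"rz": 0.011,"x": -7,"y": -1.4,"z": 140,"hand": 1}
    - {"rx": 0.001,"ry": -0.003,"rz": 0.011,"x": -7,"y": -1.4,"z": 165,"hand": 1}
    - {"rx": 0.001,"ry": -0.003,"rz": 0.011,"x": -7,"y": -1.4,"z": 185,"hand": 1}
    - {"rx": 0.001,"ry": -0.003,"rz": 0.011,"x": -7,"y": -1.4,"z": 190,"hand": 1}
    - {"rx": 0.001,"ry": -0.003,"rz": 0.011,"x": -7,"y": -1.4,"z": 190,"hand": 1}
    - {"rx": 0.001,"ry": -0.003,"rz": 0.011,"x": -7,"y": -1.4,"z": 190,"hand": 1}
    - {"rx": 0.001,"ry": -0.003,"rz": 0.011,"x": -7,"y": -1.4,"z": 190,"hand": 1}

```text
time_s: 3.62
tool_pos: [0.4254, -0.3119, 0.0311]
tool_rot: [2.535, 1.854, 0.001]
contact_force: [0.8, 0.4, -0.0]
width: 1.0
```

```bash
python3 -c "
from h import *
for n in('top','side'):
  cv2.imwrite('pics/%s2.png'%n,ctrl.capture(n)[0])
plan((.4253,-.3105,.003,72.5))
a=cv2.imread('pics/top2.png')[200:400,370:590];b=cv2.imread('pics/side2.png')[260:480,220:440]
cv2.imwrite('pics/c2.png',np.hstack([cv2.resize(a,(400,364)),cv2.resize(b,(364,364))]))
"
```

```text
t 3.72 pos [ 0.4253 -0.312   0.0311] yaw 72.36 tilt 0.09 F [ 0.38 -1.5   1.01] w 1.001 j [ 0.6   0.91 -0.09  1.99  0.29  0.25  1.53]
(0.4253, -0.3105, 0.003, 72.5) -> mm [ 1.4 -0.5 28.1] rot [ 0.0016  0.0005 -0.0025]
```

View pics/c2.png

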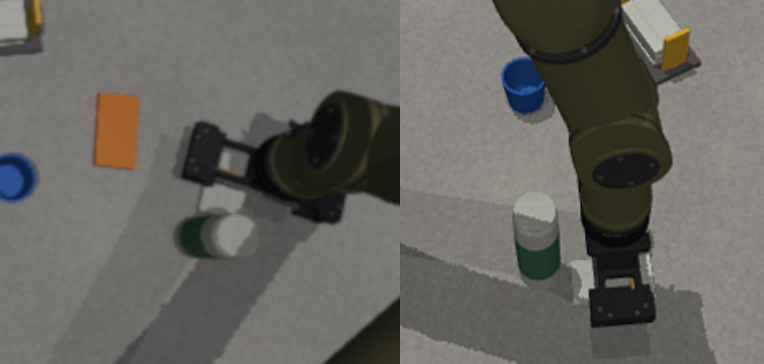

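The gripper straddles the blank, and the can stands clear of it. I'll lower and close.

Call:
play_rows:
  series:
    - {"rx": 0.0016,"ry": 0,"rz": -0.002,"x": 1.4,"y": -0.5,"z": 10,"hand": 1}
    - {"rx": 0.0016,"ry": 0,"rz": -0.002,"x": 1.4,"y": -0.5,"z": 20,"hand": 1}
    - {"rx": 0.0016,"ry": 0,"rz": -0.002,"x": 1.4,"y": -0.5,"z": 27,"hand": 1}
    - {"rx": 0.0016,"ry": 0,"rz": -0.002,"x": 1.4,"y": -0.5,"z": 27,"hand": 1}
    - {"rx": 0.0016,"ry": 0,"rz": -0.002,"x": 1.4,"y": -0.5,"z": 27,"hand": 1}
    - {"rx": 0.0016,"ry": 0,"rz": -0.002,"x": 1.4,"y": -0.5,"z": 27,"hand": 0.5}
    - {"rx": 0.0016,"ry": 0,"rz": -0.002,"x": 1.4,"y": -0.5,"z": 27,"hand": 0.4}
    - {"rx": 0.0016,"ry": 0,"rz": -0.002,"x": 1.4,"y": -0.5,"z": 27,"hand": 0.3}
    - {"rx": 0.0016,"ry": 0,"rz": -0.002,"x": 1.4,"y": -0.5,"z": 27,"hand": 0.3}
    - {"rx": 0.0016,"ry": 0,"rz": -0.002,"x": 1.4,"y": -0.5,"z": 27,"hand": 0.3}
    - {"rx": 0.0016,"ry": 0,"rz": -0.002,"x": 1.4,"y": -0.5,"z": 27,"hand": 0.3}
    - {"rx": 0.0016,"ry": 0,"rz": -0.002,"x": 1.4,"y": -0.5,"z": 27,"hand": 0.3}
    - {"rx": 0.0016,"ry": 0,"rz": -0.002,"x": 1.4,"y": -0.5,"z": 27,"hand": 0.3}

```text
time_s: 4.8
tool_pos: [0.4245, -0.3099, 0.0028]
tool_rot: [-2.532, -1.856, 0.002]
contact_force: [0.3, 0.1, 1.8]
width: 0.623
```

```bash
python3 -c "
from h import *
plan((.4253,-.3105,.22,72.5))"
```

```text
t 4.8 pos [ 0.4245 -0.3099  0.0028] yaw 72.48 tilt 0.13 F [0.29 0.14 1.79] w 0.623 j [ 0.58  0.96 -0.07  2.    0.29  0.19  1.52]
(0.4253, -0.3105, 0.22, 72.5) -> mm [  -0.3    0.4 -217.2] rot [-0.0023 -0.0001 -0.0003]
```

The opening of 0.623 (54.8 mm) matches the blank's width, so it's gripped. Lifting straight up.

Call:
play_rows:
  series:
    - {"rx": 0,"ry": 0,"rz": 0,"x": 0,"y": 0,"z": -10,"hand": 0.3}
    - {"rx": 0,"ry": 0,"rz": 0,"x": 0,"y": 0,"z": -30,"hand": 0.3}
    - {"rx": 0,"ry": 0,"rz": 0,"x": 0,"y": 0,"z": -60,"hand": 0.3}
    - {"rx": 0,"ry": 0,"rz": 0,"x": 0,"y": 0,"z": -95,"hand": 0.3}
    - {"rx": 0,"ry": 0,"rz": 0,"x": 0,"y": 0,"z": -130,"hand": 0.3}
    - {"rx": 0,"ry": 0,"rz": 0,"x": 0,"y": 0,"z": -165,"hand": 0.3}
    - {"rx": 0,"ry": 0,"rz": 0,"x": 0,"y": 0,"z": -200,"hand": 0.3}
    - {"rx": 0,"ry": 0,"rz": 0,"x": 0,"y": 0,"z": -220,"hand": 0.3}
    - {"rx": 0,"ry": 0,"rz": 0,"x": 0,"y": 0,"z": -220,"hand": 0.3}
    - {"rx": 0,"ry": 0,"rz": 0,"x": 0,"y": 0,"z": -220,"hand": 0.3}
    - {"rx": 0,"ry": 0,"rz": 0,"x": 0,"y": 0,"z": -220,"hand": 0.3}

```text
time_s: 5.72
tool_pos: [0.4239, -0.3097, 0.2219]
tool_rot: [-2.531, -1.855, 0.004]
contact_force: [-0.6, 0.4, -1.4]
width: 0.621
```

```bash
python3 - <<'E'
from h import *
np.set_printoptions(precision=4,suppress=True)
p,d=ctrl.capture("side"); cv2.imwrite("pics/side3.png",p); np.savez("side3.npz",p=p,d=d)
plan((.6322,.0098,.22,5.4))
E
```

```text
t 5.77 pos [ 0.4237 -0.3095  0.2213] yaw 72.48 tilt 0.34 F [ 0.25 -0.46 -0.95] w 0.618 j [ 0.68  0.59 -0.22  1.88  0.19  0.7   1.61]
(0.6322, 0.0098, 0.22, 5.4) -> mm [367.3 102.7   1. ] rot [-0.0056  0.0028  1.1708]
```

View pics/side3.png

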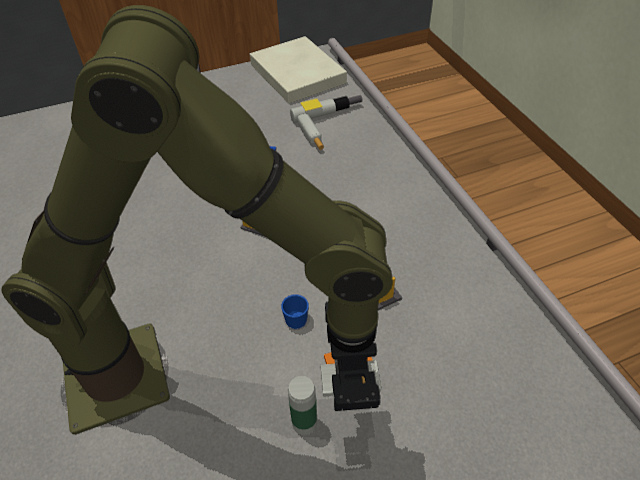

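Call:
play_rows:
  series:
    - {"rx": 0,"ry": 0,"rz": 0.09,"x": 28,"y": 8,"z": 0,"hand": 0.3}
    - {"rx": 0,"ry": 0,"rz": 0.18,"x": 56,"y": 16,"z": 0,"hand": 0.3}
    - {"rx": 0,"ry": 0,"rz": 0.27,"x": 84,"y": 24,"z": 0,"hand": 0.3}
    - {"rx": 0,"ry": 0,"rz": 0.36,"x": 112,"y": 32,"z": 0,"hand": 0.3}
    - {"rx": 0,"ry": 0,"rz": 0.45,"x": 140,"y": 40,"z": 0,"hand": 0.3}
    - {"rx": 0,"ry": 0,"rz": 0.54,"x": 168,"y": 48,"z": 0,"hand": 0.3}
    - {"rx": 0,"ry": 0,"rz": 0.63,"x": 196,"y": 56,"z": 0,"hand": 0.3}
    - {"rx": 0,"ry": 0,"rz": 0.72,"x": 224,"y": 64,"z": 0,"hand": 0.3}
    - {"rx": 0,"ry": 0,"rz": 0.81,"x": 252,"y": 71,"z": 0,"hand": 0.3}
    - {"rx": 0,"ry": 0,"rz": 0.9,"x": 280,"y": 79,"z": 0,"hand": 0.3}
    - {"rx": 0,"ry": 0,"rz": 0.98,"x": 308,"y": 87,"z": 0,"hand": 0.3}
    - {"rx": 0,"ry": 0,"rz": 1.06,"x": 333,"y": 94,"z": 0,"hand": 0.3}
    - {"rx": 0,"ry": 0,"rz": 1.12,"x": 352,"y": 99,"z": 0,"hand": 0.3}
    - {"rx": -0.005,"ry": 0.003,"rz": 1.16,"x": 363,"y": 102,"z": 0,"hand": 0.3}
    - {"rx": -0.005,"ry": 0.003,"rz": 1.17,"x": 367,"y": 103,"z": 0,"hand": 0.3}
    - {"rx": -0.005,"ry": 0.003,"rz": 1.17,"x": 367,"y": 103,"z": 0,"hand": 0.3}
    - {"rx": -0.005,"ry": 0.003,"rz": 1.17,"x": 367,"y": 103,"z": 0,"hand": 0.3}
    - {"rx": -0.005,"ry": 0.003,"rz": 1.17,"x": 367,"y": 103,"z": 0,"hand": 0.3}
    - {"rx": -0.005,"ry": 0.003,"rz": 1.17,"x": 367,"y": 103,"z": 0,"hand": 0.3}

```text
time_s: 7.35
tool_pos: [0.633, 0.0072, 0.2223]
tool_rot: [3.136, 0.146, 0.003]
contact_force: [0.5, -0.3, -1.5]
width: 0.62
```

```bash
python3 - <<'E'
from h import *
np.set_printoptions(precision=4,suppress=True)
for n in("side","top"):
    p,d=ctrl.capture(n); cv2.imwrite(f"pics/{n}4.png",p); np.savez(f"{n}4.npz",p=p,d=d)
plan((.6322,.0098,.12,5.4),(.6322,.0098,.055,5.4))
a=cv2.imread("pics/top4.png")[120:300,270:450];b=cv2.imread("pics/side4.png")[130:330,280:480]
cv2.imwrite("pics/c4.png",np.hstack([cv2.resize(a,(400,400)),cv2.resize(b,(400,400))]))
E
```

```text
t 7.45 pos [0.6333 0.0077 0.2225] yaw 5.37 tilt 0.16 F [ 0.34 -0.8  -1.41] w 0.616 j [-0.19  0.72  0.19  1.57 -0.16  0.86  0.15]
(0.6322, 0.0098, 0.12, 5.4) -> mm [ -1.2  -2.4 102.5] rot [ 0.0016 -0.0024 -0.0006]
(0.6322, 0.0098, 0.055, 5.4) -> mm [ -1.3  -2.5 167.5] rot [ 0.0016 -0.0024 -0.0006]
```

View pics/c4.png

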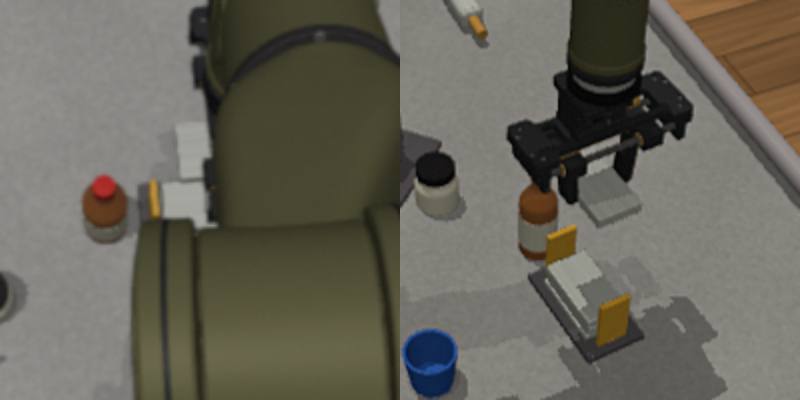

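```bash
python3 - <<'E'
from h import *
np.set_printoptions(precision=4,suppress=True)
for n in("side","top"):
    f=np.load(n+"4.npz");X=cloud(n,f["d"]);hsv=cv2.cvtColor(f["p"],cv2.COLOR_BGR2HSV)
    m=(X[...,2]>.21)&(X[...,2]<.245)&(X[...,0]>.58)&(X[...,0]<.69)&(abs(X[...,1])<.09)&(hsv[...,2]>105)&(hsv[...,1]<50)
    v,u=np.nonzero(m);
    if not len(u):continue
    mm=m.astype(np.uint8);c,_=cv2.findContours(mm,0,1);c=max(c,key=len);r=cv2.minAreaRect((ray(n,c[:,0],.2335)[:,:2]*1000).astype(np.float32))
    print(n,m.sum(),cv2.boundingRect(c),np.median(X[m],0),X[m].min(0),X[m].max(0)); print(cv2.boxPoints(r))
E
```

```text
side 298 (370, 219, 31, 21) [ 0.6376 -0.0289  0.2342] [ 0.6072 -0.0475  0.2296] [0.6635 0.0568 0.2383]
[[605.1974  14.6276]
 [609.371  -46.9179]
 [663.7101 -43.233 ]
 [659.5365  18.3125]]
top 348 (349, 174, 16, 29) [0.6312 0.0422 0.2336] [0.6006 0.0256 0.221 ] [0.6577 0.0566 0.2382]
[[596.7104  53.273 ]
 [599.6918  22.6346]
 [657.7148  28.2807]
 [654.7335  58.9191]]
```

Call:
play_rows:
  series:
    - {"rx": 0.001,"ry": -0.002,"rz": 0,"x": 0.5,"y": -4,"z": 30,"hand": 0.3}
    - {"rx": 0.001,"ry": -0.002,"rz": 0,"x": 0.5,"y": -4,"z": 60,"hand": 0.3}
    - {"rx": 0.001,"ry": -0.002,"rz": 0,"x": 0.5,"y": -4,"z": 90,"hand": 0.3}
    - {"rx": 0.001,"ry": -0.002,"rz": 0,"x": 0.5,"y": -4,"z": 110,"hand": 0.3}
    - {"rx": 0.001,"ry": -0.002,"rz": 0,"x": 0.5,"y": -4,"z": 120,"hand": 0.3}
    - {"rx": 0.001,"ry": -0.002,"rz": 0,"x": 0.5,"y": -4,"z": 125,"hand": 0.3}
    - {"rx": 0.001,"ry": -0.002,"rz": 0,"x": 0.5,"y": -4,"z": 125,"hand": 0.3}
    - {"rx": 0.001,"ry": -0.002,"rz": 0,"x": 0.5,"y": -4,"z": 125,"hand": 0.3}
    - {"rx": 0.001,"ry": -0.002,"rz": 0,"x": 0.5,"y": -4,"z": 125,"hand": 0.3}
    - {"rx": 0.001,"ry": -0.002,"rz": 0,"x": 0.5,"y": -4,"z": 125,"hand": 0.3}

```text
time_s: 8.28
tool_pos: [0.6351, 0.0127, 0.0989]
tool_rot: [3.138, 0.149, 0.005]
contact_force: [0.2, -0.2, -2.4]
width: 0.617
```

```bash
python3 - <<'E'
from h import *
np.set_printoptions(precision=4,suppress=True)
for n in("side","top"):
    p,d=ctrl.capture(n); cv2.imwrite(f"pics/{n}5.png",p); np.savez(f"{n}5.npz",p=p,d=d)
    X=cloud(n,d);hsv=cv2.cvtColor(p,cv2.COLOR_BGR2HSV)
    m=(X[...,2]>.098)&(X[...,2]<.122)&(X[...,0]>.58)&(X[...,0]<.69)&(abs(X[...,1])<.09)&(hsv[...,2]>105)&(hsv[...,1]<50)
    mm=m.astype(np.uint8);c,_=cv2.findContours(mm,0,1)
    if not c: print(n,"none");continue
    c=max(c,key=len);r=cv2.minAreaRect((ray(n,c[:,0],.1085)[:,:2]*1000).astype(np.float32))
    print(n,m.sum(),cv2.boundingRect(c),np.median(X[m],0),X[m].min(0),X[m].max(0)); print(cv2.boxPoints(r))
plan((.6322,.0098,.05,5.4))
a=cv2.imread("pics/top5.png")[120:300,270:450];b=cv2.imread("pics/side5.png")[160:330,290:460]
cv2.imwrite("pics/c5.png",np.hstack([cv2.resize(a,(300,300)),cv2.resize(b,(500,500))[:300] if 0 else cv2.resize(b,(300,300))]))
cv2.imwrite("pics/c5.png",np.hstack([cv2.resize(a,(400,400)),cv2.resize(b,(400,400))]))
E
```

```text
side 309 (367, 255, 29, 20) [ 0.6381 -0.0215  0.1107] [ 0.6087 -0.0434  0.0986] [0.6664 0.0526 0.1174]
[[607.7977  14.9925]
 [612.1303 -41.5108]
 [666.7874 -37.3197]
 [662.4548  19.1835]]
top none
t 8.38 pos [0.6347 0.0128 0.0985] yaw 5.44 tilt 0.14 F [ 1.02 -0.28 -1.44] w 0.62 j [-0.17  0.89  0.14  1.65 -0.19  0.61  0.18]
(0.6322, 0.0098, 0.05, 5.4) -> mm [-2.9  2.7 48.4] rot [ 0.0004 -0.0024  0.0008]
```

View pics/c5.png

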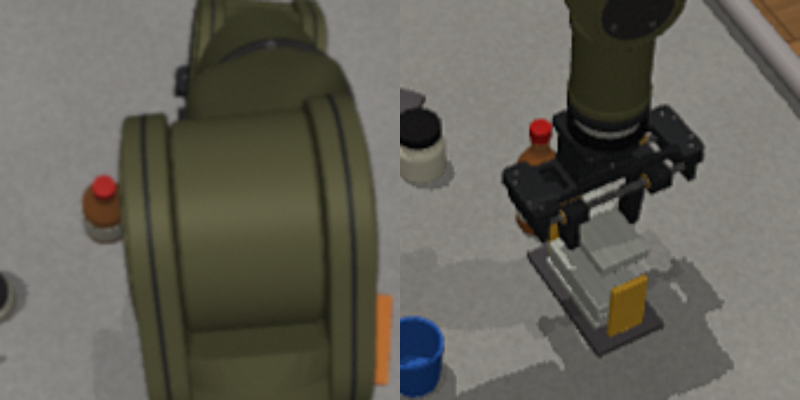

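The side view puts the held blank about 2.6 mm too far in x and 1.8 mm in y relative to the pile. I'll correct that and go down to about 7 mm above it.

Call:
play_rows:
  series:
    - {"rx": 0,"ry": -0.002,"rz": 0,"x": -2.6,"y": 1.4,"z": 5,"hand": 0.3}
    - {"rx": 0,"ry": -0.002,"rz": 0,"x": -2.6,"y": 1.4,"z": 12,"hand": 0.3}
    - {"rx": 0,"ry": -0.002,"rz": 0,"x": -2.6,"y": 1.4,"z": 20,"hand": 0.3}
    - {"rx": 0,"ry": -0.002,"rz": 0,"x": -2.6,"y": 1.4,"z": 28,"hand": 0.3}
    - {"rx": 0,"ry": -0.002,"rz": 0,"x": -2.6,"y": 1.4,"z": 35,"hand": 0.3}
    - {"rx": 0,"ry": -0.002,"rz": 0,"x": -2.6,"y": 1.4,"z": 39,"hand": 0.3}
    - {"rx": 0,"ry": -0.002,"rz": 0,"x": -2.6,"y": 1.4,"z": 42,"hand": 0.3}
    - {"rx": 0,"ry": -0.002,"rz": 0,"x": -2.6,"y": 1.4,"z": 42,"hand": 0.3}
    - {"rx": 0,"ry": -0.002,"rz": 0,"x": -2.6,"y": 1.4,"z": 42,"hand": 0.3}
    - {"rx": 0,"ry": -0.002,"rz": 0,"x": -2.6,"y": 1.4,"z": 42,"hand": 0.3}

```text
time_s: 9.22
tool_pos: [0.632, 0.0111, 0.0557]
tool_rot: [3.138, 0.149, -0.001]
contact_force: [-0.6, -0.6, -1.2]
width: 0.623
```

```bash
python3 - <<'E'
from h import *
np.set_printoptions(precision=4,suppress=True)
p,d=ctrl.capture("side");cv2.imwrite("pics/side6.png",p)
plan((.6322,.0112,.05,5.4))
cv2.imwrite("pics/c6.png",cv2.resize(p[200:320,310:440],(650,600),interpolation=cv2.INTER_CUBIC))
E
```

```text
t 9.27 pos [0.632  0.0111 0.0558] yaw 5.44 tilt 0.04 F [ 0.3   0.15 -1.69] w 0.62 j [-0.16  0.95  0.13  1.67 -0.2   0.54  0.18]
(0.6322, 0.0112, 0.05, 5.4) -> mm [ 0.2 -0.1  5.8] rot [0.0004 0.0006 0.0007]
```

View pics/c6.png

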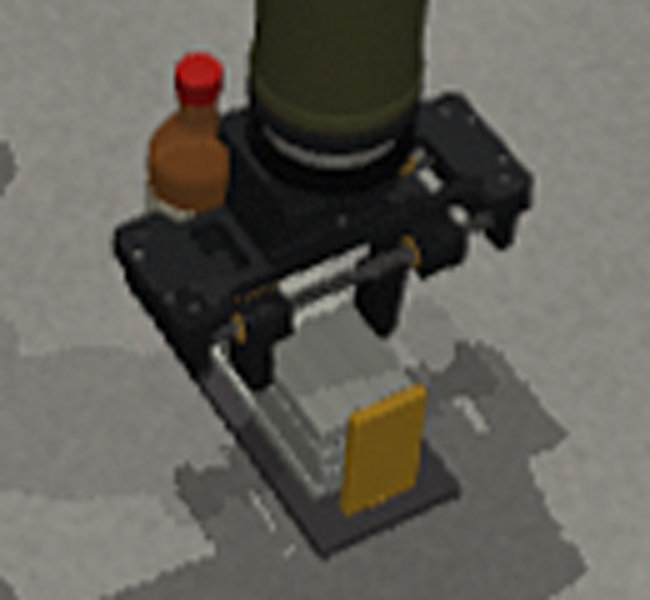

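The blank at crop (345,380) lines up with the pile and has gone in behind the front stop at (385,450). Now I'll go down in small steps and watch the force.

Call:
play_rows:
  series:
    - {"rx": 0,"ry": 0,"rz": 0,"x": 0,"y": 0,"z": 1,"hand": 0.3}
    - {"rx": 0,"ry": 0,"rz": 0,"x": 0,"y": 0,"z": 2,"hand": 0.3}
    - {"rx": 0,"ry": 0,"rz": 0,"x": 0,"y": 0,"z": 3,"hand": 0.3}
    - {"rx": 0,"ry": 0,"rz": 0,"x": 0,"y": 0,"z": 4,"hand": 0.3}
    - {"rx": 0,"ry": 0,"rz": 0,"x": 0,"y": 0,"z": 4,"hand": 0.3}

```text
time_s: 9.68
tool_pos: [0.6315, 0.0111, 0.0512]
tool_rot: [3.138, 0.149, -0.003]
contact_force: [-0.0, -0.3, -1.6]
width: 0.617
```

Call:
play_rows:
  series:
    - {"rx": 0,"ry": 0,"rz": 0,"x": 0,"y": 0,"z": 0.5,"hand": 0.3}
    - {"rx": 0,"ry": 0,"rz": 0,"x": 0,"y": 0,"z": 1,"hand": 0.3}
    - {"rx": 0,"ry": 0,"rz": 0,"x": 0,"y": 0,"z": 1,"hand": 0.3}

```text
time_s: 9.93
tool_pos: [0.6316, 0.0111, 0.0503]
tool_rot: [3.138, 0.149, -0.002]
contact_force: [-0.4, 0.0, -2.1]
width: 0.623
```

Call:
play_rows:
  series:
    - {"rx": 0,"ry": 0,"rz": 0,"x": 0,"y": 0,"z": 0.5,"hand": 0.3}
    - {"rx": 0,"ry": 0,"rz": 0,"x": 0,"y": 0,"z": 1,"hand": 0.3}
    - {"rx": 0,"ry": 0,"rz": 0,"x": 0,"y": 0,"z": 1,"hand": 0.3}

```text
time_s: 10.18
tool_pos: [0.6316, 0.0111, 0.0493]
tool_rot: [3.138, 0.149, -0.002]
contact_force: [0.7, -0.0, -1.5]
width: 0.617
```

Call:
play_rows:
  series:
    - {"rx": 0,"ry": 0,"rz": 0,"x": 0,"y": 0,"z": 0.5,"hand": 0.3}
    - {"rx": 0,"ry": 0,"rz": 0,"x": 0,"y": 0,"z": 1,"hand": 0.3}
    - {"rx": 0,"ry": 0,"rz": 0,"x": 0,"y": 0,"z": 1,"hand": 0.3}

```text
time_s: 10.43
tool_pos: [0.6317, 0.0111, 0.0489]
tool_rot: [3.138, 0.149, -0.002]
contact_force: [-1.4, -0.1, 4.2]
width: 0.622
```

It touched: the force rose from −1.5 to +4.2 N with the tip at 48.9 mm, so the pile top is at about 46 mm, as measured from the camera. Letting go.

Call:
play_rows:
  series:
    - {"rx": 0,"ry": 0,"rz": 0,"x": 0,"y": 0,"z": 0,"hand": 0.7}
    - {"rx": 0,"ry": 0,"rz": 0,"x": 0,"y": 0,"z": 0,"hand": 0.8}
    - {"rx": 0,"ry": 0,"rz": 0,"x": 0,"y": 0,"z": 0,"hand": 0.9}
    - {"rx": 0,"ry": 0,"rz": 0,"x": 0,"y": 0,"z": 0,"hand": 1}
    - {"rx": 0,"ry": 0,"rz": 0,"x": 0,"y": 0,"z": 0,"hand": 1}
    - {"rx": 0,"ry": 0,"rz": 0,"x": 0,"y": 0,"z": 0,"hand": 1}

```text
time_s: 10.93
tool_pos: [0.6317, 0.0111, 0.0483]
tool_rot: [3.138, 0.149, -0.002]
contact_force: [0.5, 1.1, -0.1]
width: 0.997
```

Call:
play_rows:
  series:
    - {"rx": 0,"ry": 0,"rz": 0,"x": 0,"y": 0,"z": -5,"hand": 1}
    - {"rx": 0,"ry": 0,"rz": 0,"x": 0,"y": 0,"z": -20,"hand": 1}
    - {"rx": 0,"ry": 0,"rz": 0,"x": 0,"y": 0,"z": -50,"hand": 1}
    - {"rx": 0,"ry": 0,"rz": 0,"x": 0,"y": 0,"z": -85,"hand": 1}
    - {"rx": 0,"ry": 0,"rz": 0,"x": 0,"y": 0,"z": -120,"hand": 1}
    - {"rx": 0,"ry": 0,"rz": 0,"x": 0,"y": 0,"z": -155,"hand": 1}
    - {"rx": 0,"ry": 0,"rz": 0,"x": 0,"y": 0,"z": -190,"hand": 1}
    - {"rx": 0,"ry": 0,"rz": 0,"x": 0,"y": 0,"z": -220,"hand": 1}
    - {"rx": 0,"ry": 0,"rz": 0,"x": 0,"y": 0,"z": -220,"hand": 1}
    - {"rx": 0,"ry": 0,"rz": 0,"x": 0,"y": 0,"z": -220,"hand": 1}

```text
time_s: 11.77
tool_pos: [0.633, 0.0111, 0.2708]
tool_rot: [3.138, 0.149, 0.005]
contact_force: [0.4, -0.5, 0.1]
width: 0.999
```

```bash
python3 - <<'E'
from h import *
np.set_printoptions(precision=4,suppress=True)
p,d=ctrl.capture("side");cv2.imwrite("pics/side7.png",p);np.savez("side7.npz",p=p,d=d)
cv2.imwrite("pics/c7.png",cv2.resize(p[200:320,310:440],(650,600),interpolation=cv2.INTER_CUBIC))
X=cloud("side",d);hsv=cv2.cvtColor(p,cv2.COLOR_BGR2HSV)
m=(X[...,0]>.57)&(X[...,0]<.69)&(X[...,1]>-.06)&(X[...,1]<.085)&(hsv[...,1]<50)&(hsv[...,2]>100)&(X[...,2]>.053)&(X[...,2]<.07)
c,_=cv2.findContours(m.astype(np.uint8),0,1);c=max(c,key=cv2.contourArea)
print(m.sum(),np.median(X[m],0),cv2.minAreaRect((ray("side",c[:,0],.060)[:,:2]*1000).astype(np.float32)))
# switch pose: gap waypoint, jaw along switch y (45deg)
ro=np.array([.4552,.3695]);y=np.array([1,1])/2**.5
g=ro-.044*y; print("gap",g)
plan((*g,.27,45),(*g,.13,45))
E
```

```text
694 [0.6284 0.0091 0.0607] ((630.0604858398438, 7.543113708496094), (55.935577392578125, 100.68897247314453), 5.656436443328857)
gap [0.4241 0.3384]
t 11.82 pos [0.6318 0.0113 0.2688] yaw 5.45 tilt 0.05 F [-0.63 -1.02 -0.1 ] w 1.002 j [-0.2   0.67  0.2   1.52 -0.15  0.97  0.14]
(np.float64(0.4240873016277919), np.float64(0.3383873016277919), 0.27, 45) -> mm [-175.7 -345.4   -1.1] rot [-0.0002  0.0008 -0.6903]
(np.float64(0.4240873016277919), np.float64(0.3383873016277919), 0.13, 45) -> mm [-175.6 -345.4  138.9] rot [-0.0002  0.0008 -0.6903]
```

View pics/c7.png

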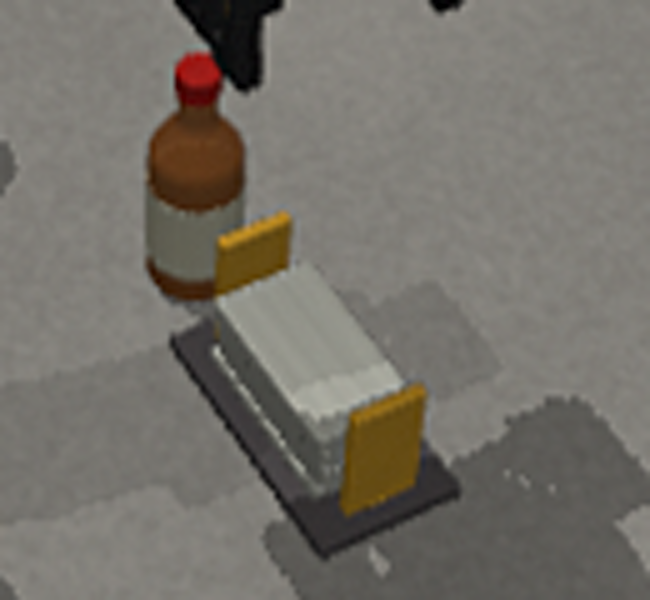

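The blank sits on the pile: its top is at 60.7 mm, its yaw is within 0.2° of the pile's, and it is about 2 mm off centre in x and 1 mm in y, clear of both stops. Next I'll move above the gap by the roller, closing the fingers on the way.

Call:
play_rows:
  series:
    - {"rx": 0,"ry": 0,"rz": -0.07,"x": -17,"y": -34,"z": 0,"hand": 0.5}
    - {"rx": 0,"ry": 0,"rz": -0.14,"x": -34,"y": -68,"z": 0,"hand": 0}
    - {"rx": 0,"ry": 0,"rz": -0.21,"x": -52,"y": -103,"z": 0,"hand": 0}
    - {"rx": 0,"ry": 0,"rz": -0.28,"x": -70,"y": -138,"z": 0,"hand": 0}
    - {"rx": 0,"ry": 0,"rz": -0.35,"x": -88,"y": -173,"z": 0,"hand": 0}
    - {"rx": 0,"ry": 0,"rz": -0.42,"x": -106,"y": -208,"z": 0,"hand": 0}
    - {"rx": 0,"ry": 0,"rz": -0.49,"x": -124,"y": -243,"z": 0,"hand": 0}
    - {"rx": 0,"ry": 0,"rz": -0.56,"x": -142,"y": -278,"z": 0,"hand": 0}
    - {"rx": 0,"ry": 0,"rz": -0.63,"x": -158,"y": -310,"z": 0,"hand": 0}
    - {"rx": 0,"ry": 0,"rz": -0.67,"x": -169,"y": -332,"z": 0,"hand": 0}
    - {"rx": 0,"ry": 0,"rz": -0.69,"x": -175.7,"y": -345.4,"z": 0,"hand": 0}
    - {"rx": 0,"ry": 0,"rz": -0.69,"x": -175.7,"y": -345.4,"z": 0,"hand": 0}
    - {"rx": 0,"ry": 0,"rz": -0.69,"x": -175.7,"y": -345.4,"z": 0,"hand": 0}
    - {"rx": 0,"ry": 0,"rz": -0.69,"x": -175.7,"y": -345.4,"z": 0,"hand": 0}
    - {"rx": 0,"ry": 0,"rz": -0.69,"x": -175.7,"y": -345.4,"z": 0,"hand": 0}

```text
time_s: 13.07
tool_pos: [0.4258, 0.336, 0.2683]
tool_rot: [2.904, 1.194, -0.003]
contact_force: [0.0, 0.4, 0.1]
width: 0.004
```

```bash
python3 - <<'E'
from h import *
for n in("side","top"):
    p,d=ctrl.capture(n); cv2.imwrite(f"pics/{n}8.png",p); np.savez(f"{n}8.npz",p=p,d=d)
plan((.4241,.3384,.2,45),(.4241,.3384,.13,45))
a=cv2.imread("pics/top8.png")[190:350,140:300];b=cv2.imread("pics/side8.png")[100:260,180:340]
cv2.imwrite("pics/c8.png",np.hstack([cv2.resize(a,(400,400)),cv2.resize(b,(400,400))]))
E
```

```text
t 13.17 pos [0.4255 0.3367 0.2685] yaw 44.78 tilt 0.09 F [-0.11 -0.02 -0.94] w 0.003 j [-0.77  0.54  0.03  1.78 -0.02  0.82  0.05]
(0.4241, 0.3384, 0.2, 45) -> mm [ 0.4 -2.2 68.5] rot [ 0.0003  0.0016 -0.0039]
(0.4241, 0.3384, 0.13, 45) -> mm [  0.5  -2.2 138.5] rot [ 0.0003  0.0016 -0.0039]
```

View pics/c8.png

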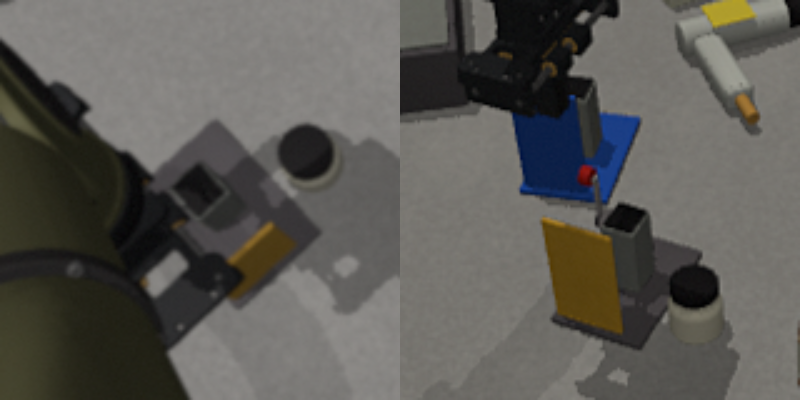

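Call:
play_rows:
  series:
    - {"rx": 0,"ry": 0,"rz": -0.004,"x": 0.5,"y": -2.2,"z": 30,"hand": 0}
    - {"rx": 0,"ry": 0,"rz": -0.004,"x": 0.5,"y": -2.2,"z": 60,"hand": 0}
    - {"rx": 0,"ry": 0,"rz": -0.004,"x": 0.5,"y": -2.2,"z": 85,"hand": 0}
    - {"rx": 0,"ry": 0,"rz": -0.004,"x": 0.5,"y": -2.2,"z": 98,"hand": 0}
    - {"rx": 0,"ry": 0,"rz": -0.004,"x": 0.5,"y": -2.2,"z": 98,"hand": 0}
    - {"rx": 0,"ry": 0,"rz": -0.004,"x": 0.5,"y": -2.2,"z": 98,"hand": 0}
    - {"rx": 0,"ry": 0,"rz": -0.004,"x": 0.5,"y": -2.2,"z": 98,"hand": 0}

```text
time_s: 13.75
tool_pos: [0.424, 0.3403, 0.1715]
tool_rot: [-2.9, -1.206, -0.001]
contact_force: [-0.3, -0.2, 1.0]
width: 0.007
```

```bash
python3 - <<'E'
from h import *
np.set_printoptions(precision=4,suppress=True)
for n in("side","top"):
    p,d=ctrl.capture(n); cv2.imwrite(f"pics/{n}9.png",p); np.savez(f"{n}9.npz",p=p,d=d)
plan((.4241,.3384,.13,45))
# fingers seen in side view, in switch frame rel roller
X=cloud("side",np.load("side9.npz")["d"]); ro=np.array([.4552,.3695]);s=2**-.5
q=X[...,:2]-ro; xs=(q[...,0]-q[...,1])*s; ys=(q[...,0]+q[...,1])*s
m=(X[...,2]>.172)&(X[...,2]<.2)&(abs(xs)<.05)&(abs(ys)<.1)
print("fingers xs",np.percentile(xs[m],[2,50,98]),"ys",np.percentile(ys[m],[2,50,98]),m.sum())
a=cv2.imread("pics/top9.png")[190:350,140:300];b=cv2.imread("pics/side9.png")[120:260,190:330]
cv2.imwrite("pics/c9.png",np.hstack([cv2.resize(a,(400,400)),cv2.resize(b,(400,400))]))
E
```

```text
t 13.85 pos [0.4239 0.3406 0.1719] yaw 45.17 tilt 0.09 F [0.07 0.1  1.05] w 0.004 j [-0.77  0.68  0.02  1.89 -0.02  0.58  0.05]
(0.4241, 0.3384, 0.13, 45) -> mm [-1.5  1.7 41.9] rot [-0.0004 -0.0015  0.0031]
fingers xs [-0.0116  0.0066  0.0106] ys [-0.0619 -0.0558 -0.0314] 95
```

View pics/c9.png

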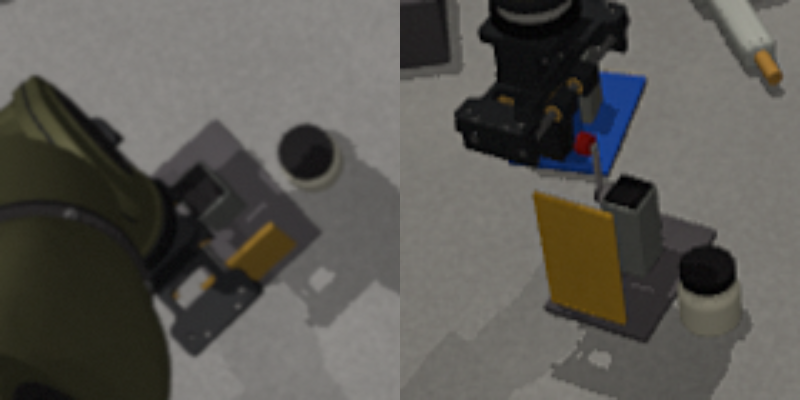

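The fingers sit between the guard and the roller, measured at y −62 to about −24 mm from the roller centre. That leaves roughly 13 mm on each side, so I'll lower in.

Call:
play_rows:
  series:
    - {"rx": 0,"ry": 0,"rz": 0.003,"x": -1,"y": 1,"z": 10,"hand": 0}
    - {"rx": 0,"ry": 0,"rz": 0.003,"x": -1,"y": 1,"z": 20,"hand": 0}
    - {"rx": 0,"ry": 0,"rz": 0.003,"x": -1,"y": 1,"z": 30,"hand": 0}
    - {"rx": 0,"ry": 0,"rz": 0.003,"x": -1,"y": 1,"z": 40,"hand": 0}
    - {"rx": 0,"ry": 0,"rz": 0.003,"x": -1,"y": 1,"z": 43,"hand": 0}
    - {"rx": 0,"ry": 0,"rz": 0.003,"x": -1,"y": 1,"z": 43,"hand": 0}
    - {"rx": 0,"ry": 0,"rz": 0.003,"x": -1,"y": 1,"z": 43,"hand": 0}
    - {"rx": 0,"ry": 0,"rz": 0.003,"x": -1,"y": 1,"z": 43,"hand": 0}

```text
time_s: 14.52
tool_pos: [0.4231, 0.339, 0.1278]
tool_rot: [-2.902, -1.203, 0.001]
contact_force: [0.5, 0.5, 0.1]
width: 0.004
```

```bash
cat >> h.py <<'E'
def roll(tag):
    s=2**-.5
    for n in("side","top"):
        p,d=ctrl.capture(n);hsv=cv2.cvtColor(p,cv2.COLOR_BGR2HSV);X=cloud(n,d)
        m=((hsv[...,0]<6)|(hsv[...,0]>174))&(hsv[...,1]>180)&(hsv[...,2]>60)&(np.hypot(X[...,0]-.47,X[...,1]-.385)<.08)&(X[...,2]>.1)
        q=X[m]
        if len(q): q=q-[.4552,.3695,0]; print(n,m.sum(),"roller xs,ys,z mm",np.round(1000*np.array([np.median(q[:,0]-q[:,1])*s,np.median(q[:,0]+q[:,1])*s,np.median(q[:,2])]),1))
        else: print(n,"no red")
        cv2.imwrite(f"pics/{n}{tag}.png",p)
    a=cv2.imread(f"pics/top{tag}.png")[190:350,140:300];b=cv2.imread(f"pics/side{tag}.png")[120:260,190:330]
    cv2.imwrite(f"pics/c{tag}.png",np.hstack([cv2.resize(a,(400,400)),cv2.resize(b,(400,400))]))
    o=ctrl.observe();t=np.array(o["tool_pos"])-[.4552,.3695,0];f=o["contact_force"]
    print("t",round(o["time_s"],2),"tcp xs,ys,z",np.round(1000*np.array([(t[0]-t[1])*s,(t[0]+t[1])*s,t[2]]),1),"F xs,ys,z",np.round([(f[0]-f[1])*s,(f[0]+f[1])*s,f[2]],2))
E
python3 -c "
from h import *
roll('10')"
```

```text
side 17 roller xs,ys,z mm [  4.   -3.5 150.7]
top no red
t 14.62 tcp xs,ys,z [ -1.1 -44.2 128. ] F xs,ys,z [ 0.26  1.18 -0.18]
```

View pics/c10.png

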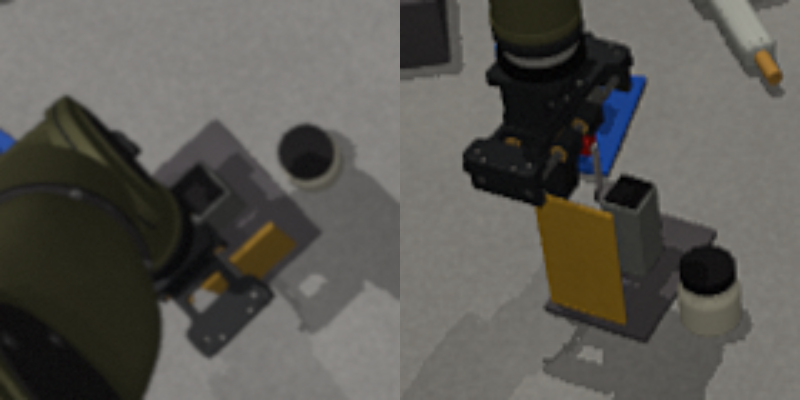

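The fingers are in the gap and the roller hasn't moved. I'll push along tool +x, which is the switch's +y, and feel for contact.

Call:
play_rows:
  series:
    - {"rx": 0,"ry": 0,"rz": 0,"x": 4,"y": 0,"z": 0,"hand": 0}
    - {"rx": 0,"ry": 0,"rz": 0,"x": 8,"y": 0,"z": 0,"hand": 0}
    - {"rx": 0,"ry": 0,"rz": 0,"x": 11,"y": 0,"z": 0,"hand": 0}
    - {"rx": 0,"ry": 0,"rz": 0,"x": 11,"y": 0,"z": 0,"hand": 0}
    - {"rx": 0,"ry": 0,"rz": 0,"x": 11,"y": 0,"z": 0,"hand": 0}

```text
time_s: 15.03
tool_pos: [0.4309, 0.3468, 0.1275]
tool_rot: [-2.902, -1.203, 0.002]
contact_force: [0.3, 0.1, 0.1]
width: 0.006
```

Call:
play_rows:
  series:
    - {"rx": 0,"ry": 0,"rz": 0,"x": 2,"y": 0,"z": 0,"hand": 0}
    - {"rx": 0,"ry": 0,"rz": 0,"x": 4,"y": 0,"z": 0,"hand": 0}
    - {"rx": 0,"ry": 0,"rz": 0,"x": 6,"y": 0,"z": 0,"hand": 0}
    - {"rx": 0,"ry": 0,"rz": 0,"x": 8,"y": 0,"z": 0,"hand": 0}
    - {"rx": 0,"ry": 0,"rz": 0,"x": 8,"y": 0,"z": 0,"hand": 0}
    - {"rx": 0,"ry": 0,"rz": 0,"x": 8,"y": 0,"z": 0,"hand": 0}

```text
time_s: 15.53
tool_pos: [0.4364, 0.3523, 0.1275]
tool_rot: [-2.902, -1.203, 0.002]
contact_force: [-0.4, 0.7, -0.1]
width: 0.005
```

```bash
python3 -c "
from h import *
roll('11')"
```

```text
side 4 roller xs,ys,z mm [  5.    1.9 148.3]
top no red
t 15.63 tcp xs,ys,z [ -1.1 -25.7 127.5] F xs,ys,z [-0.36  0.06  0.46]
```

View pics/c11.png

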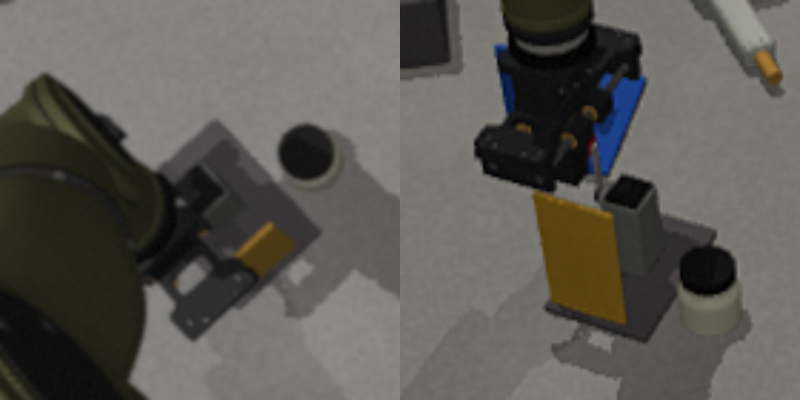

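Call:
play_rows:
  series:
    - {"rx": 0,"ry": 0,"rz": 0,"x": 1.5,"y": 0,"z": 0,"hand": 0}
    - {"rx": 0,"ry": 0,"rz": 0,"x": 3,"y": 0,"z": 0,"hand": 0}
    - {"rx": 0,"ry": 0,"rz": 0,"x": 4,"y": 0,"z": 0,"hand": 0}
    - {"rx": 0,"ry": 0,"rz": 0,"x": 4,"y": 0,"z": 0,"hand": 0}
    - {"rx": 0,"ry": 0,"rz": 0,"x": 4,"y": 0,"z": 0,"hand": 0}

```text
time_s: 16.05
tool_pos: [0.4388, 0.3548, 0.1275]
tool_rot: [2.902, 1.203, -0.004]
contact_force: [-1.3, -1.1, 1.3]
width: 0.002
```

```bash
python3 -c "
from h import *
roll('12')"
```

```text
side 2 roller xs,ys,z mm [  3.7   7.  147.9]
top no red
t 16.15 tcp xs,ys,z [ -1.1 -21.9 127.5] F xs,ys,z [-0.7  -1.56  0.56]
```

Call:
play_rows:
  series:
    - {"rx": 0,"ry": 0,"rz": 0,"x": 3,"y": 0,"z": 0,"hand": 0}
    - {"rx": 0,"ry": 0,"rz": 0,"x": 6,"y": 0,"z": 0,"hand": 0}
    - {"rx": 0,"ry": 0,"rz": 0,"x": 9,"y": 0,"z": 0,"hand": 0}
    - {"rx": 0,"ry": 0,"rz": 0,"x": 12,"y": 0,"z": 0,"hand": 0}
    - {"rx": 0,"ry": 0,"rz": 0,"x": 14,"y": 0,"z": 0,"hand": 0}
    - {"rx": 0,"ry": 0,"rz": 0,"x": 14,"y": 0,"z": 0,"hand": 0}
    - {"rx": 0,"ry": 0,"rz": 0,"x": 14,"y": 0,"z": 0,"hand": 0}

```text
time_s: 16.73
tool_pos: [0.4491, 0.3649, 0.1275]
tool_rot: [2.902, 1.203, -0.003]
contact_force: [-1.1, -2.4, 2.4]
width: 0.003
```

```bash
python3 -c "
from h import *
roll('13')"
```

```text
side 4 roller xs,ys,z mm [  5.9  16.6 148. ]
top no red
t 16.83 tcp xs,ys,z [ -1.1  -7.7 127.5] F xs,ys,z [ 0.63 -2.54  1.88]
```

View pics/c13.png

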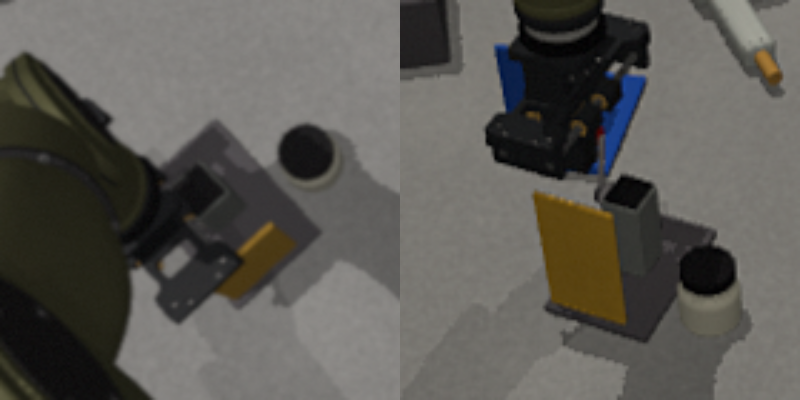

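Call:
play_rows:
  series:
    - {"rx": 0,"ry": 0,"rz": 0,"x": 3,"y": 0,"z": 0,"hand": 0}
    - {"rx": 0,"ry": 0,"rz": 0,"x": 6,"y": 0,"z": 0,"hand": 0}
    - {"rx": 0,"ry": 0,"rz": 0,"x": 9,"y": 0,"z": 0,"hand": 0}
    - {"rx": 0,"ry": 0,"rz": 0,"x": 10,"y": 0,"z": 0,"hand": 0}
    - {"rx": 0,"ry": 0,"rz": 0,"x": 10,"y": 0,"z": 0,"hand": 0}
    - {"rx": 0,"ry": 0,"rz": 0,"x": 10,"y": 0,"z": 0,"hand": 0}

```text
time_s: 17.33
tool_pos: [0.4553, 0.371, 0.1266]
tool_rot: [2.901, 1.202, -0.007]
contact_force: [-3.3, -4.5, -3.2]
width: -0.001
```

```bash
python3 - <<'E'
from h import *
roll('14')
F=[]
for i in range(6):
    ctrl.capture("side"); F.append(ctrl.observe()["contact_force"])
f=np.mean(F,0);print("meanF",f, (f[0]+f[1])/2**.5)
p=cv2.imread("pics/side14.png");cv2.imwrite("pics/z14.png",cv2.resize(p[150:220,220:290],(600,600),interpolation=cv2.INTER_CUBIC))
E
```

```text
side 3 roller xs,ys,z mm [  4.3  28.  147. ]
top no red
t 17.43 tcp xs,ys,z [ -1.    1.1 126.6] F xs,ys,z [ 1.21 -4.85 -2.33]
meanF [-2.63691114 -4.61097314 -2.26917701] -5.125028123224674
```

View pics/z14.png

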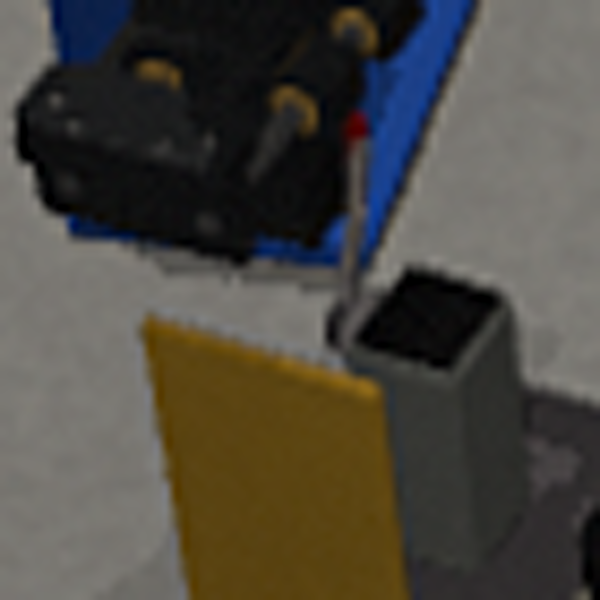

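The force at the roller is about 5 N, so it's around the click point. Geometry bounds the roller's travel so far at 23–30 mm. I'll go 4 mm further, which keeps it under 36 mm.

Call:
play_rows:
  series:
    - {"rx": 0,"ry": 0,"rz": 0,"x": 1.5,"y": 0,"z": 0,"hand": 0}
    - {"rx": 0,"ry": 0,"rz": 0,"x": 3,"y": 0,"z": 0,"hand": 0}
    - {"rx": 0,"ry": 0,"rz": 0,"x": 4,"y": 0,"z": 0,"hand": 0}
    - {"rx": 0,"ry": 0,"rz": 0,"x": 4,"y": 0,"z": 0,"hand": 0}
    - {"rx": 0,"ry": 0,"rz": 0,"x": 4,"y": 0,"z": 0,"hand": 0}

```text
time_s: 18.15
tool_pos: [0.4573, 0.373, 0.126]
tool_rot: [2.9, 1.202, -0.011]
contact_force: [-3.2, -5.5, -3.6]
width: 0.003
```

```bash
python3 - <<'E'
from h import *
np.set_printoptions(precision=4,suppress=True)
roll('15')
F=[]
for i in range(6):
    p,d=ctrl.capture("side"); F.append(ctrl.observe()["contact_force"])
f=np.mean(F,0);print("meanF",f, (f[0]+f[1])/2**.5)
cv2.imwrite("pics/z15.png",cv2.resize(p[150:220,220:290],(600,600),interpolation=cv2.INTER_CUBIC))
# lever points: bright thin steel, in switch frame
X=cloud("side",d);s=2**-.5;q=X-[.4552,.3695,0];xs=(q[...,0]-q[...,1])*s;ys=(q[...,0]+q[...,1])*s
m=(abs(xs)<.014)&(ys>-.015)&(ys<.06)&(X[...,2]>.08)&(X[...,2]<.15)
for v,u in np.argwhere(m)[::3]: print(u,v,(xs[v,u]*1e3).round(1),(ys[v,u]*1e3).round(1),(X[v,u,2]*1e3).round(1),p[v,u])
E
```

```text
side 4 roller xs,ys,z mm [  4.3  31.5 144.4]
top no red
t 18.25 tcp xs,ys,z [ -0.9   3.9 126.1] F xs,ys,z [ 1.44 -6.42 -4.37]
meanF [-3.8658 -5.0492 -3.988 ] -6.303892757695019
262 162 4.9 33.8 149.4 [61 31 66]
263 163 3.4 40.8 139.9 [76 34 28]
263 164 5.8 36.3 140.8 [61 28 46]
263 165 3.8 38.8 134.6 [70 38 56]
263 166 9.9 28.4 141.4 [71 58 62]
262 167 7.1 27.2 138.0 [80 86 88]
261 168 6.4 22.7 137.9 [44 46 56]
258 169 8.3 4.1 150.0 [10 11 12]
261 169 5.4 23.6 133.2 [47 48 50]
257 170 6.0 2.3 147.2 [7 7 9]
260 170 10.9 9.2 143.2 [19 20 20]
263 170 11.4 23.4 131.8 [87 56 46]
259 171 7.9 8.4 139.4 [8 7 7]
262 171 10.4 19.3 131.3 [67 67 71]
251 172 -3.7 -12.6 149.3 [15 15 14]
259 172 11.0 2.9 141.3 [11 12 12]
262 172 10.0 19.3 127.6 [61 60 65]
252 173 -1.8 -11.5 145.4 [16 16 14]
257 173 9.3 -4.8 143.6 [11 11 10]
260 173 11.0 7.0 134.5 [22 24 25]
250 174 -7.2 -13.4 141.8 [13 14 13]
253 174 3.1 -14.9 146.4 [14 14 13]
256 174 8.1 -8.4 142.7 [13 12 12]
259 174 10.0 3.1 133.9 [9 6 4]
262 174 11.1 16.2 123.4 [64 53 55]
253 175 -0.2 -10.7 138.4 [13 13 14]
256 175 10.6 -13.0 143.8 [13 13 13]
259 175 8.9 4.2 129.1 [51 25 13]
251 176 -6.6 -11.0 132.9 [10 14 16]
254 176 1.5 -9.1 134.1 [11 12 14]
257 176 8.3 -5.3 133.1 [ 2 10 12]
262 176 11.1 15.0 117.3 [73 54 55]
256 177 7.9 -10.1 133.5 [ 0  8 12]
261 177 8.6 13.2 114.3 [61 72 80]
260 178 7.9 8.8 114.1 [86 71 65]
260 179 8.2 7.5 111.7 [77 71 70]
260 180 8.9 5.8 109.8 [70 65 64]
261 181 9.5 9.3 103.4 [54 55 58]
260 183 9.5 3.0 101.5 [69 70 73]
261 184 12.4 2.6 99.1 [50 52 54]
261 185 11.7 3.0 94.9 [67 67 71]
260 186 10.6 -0.9 94.3 [53 52 55]
258 188 6.6 -5.9 89.8 [22 20 22]
259 189 7.7 -3.3 84.2 [46 45 49]
```

View pics/z15.png

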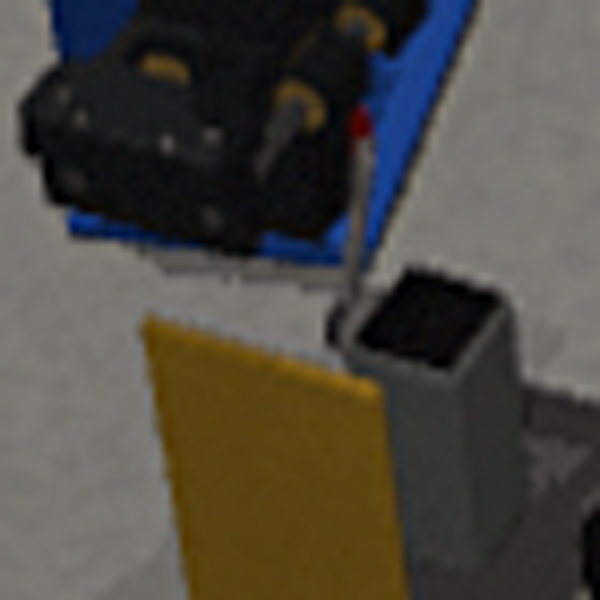

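The lever slope measured from the side view is 0.49–0.54 rad, and the 6.3 N force fits that (4.6 N at the 0.40 click). So it's past the click and well below 0.75. Backing off now.

Call:
play_rows:
  series:
    - {"rx": 0,"ry": 0,"rz": 0,"x": -4,"y": 0,"z": 0,"hand": 0}
    - {"rx": 0,"ry": 0,"rz": 0,"x": -8,"y": 0,"z": 0,"hand": 0}
    - {"rx": 0,"ry": 0,"rz": 0,"x": -12,"y": 0,"z": 0,"hand": 0}
    - {"rx": 0,"ry": 0,"rz": 0,"x": -16,"y": 0,"z": 0,"hand": 0}
    - {"rx": 0,"ry": 0,"rz": 0,"x": -20,"y": 0,"z": 0,"hand": 0}
    - {"rx": 0,"ry": 0,"rz": 0,"x": -24,"y": 0,"z": 0,"hand": 0}
    - {"rx": 0,"ry": 0,"rz": 0,"x": -28,"y": 0,"z": 0,"hand": 0}
    - {"rx": 0,"ry": 0,"rz": 0,"x": -32,"y": 0,"z": 0,"hand": 0}
    - {"rx": 0,"ry": 0,"rz": 0,"x": -36,"y": 0,"z": 0,"hand": 0}
    - {"rx": 0,"ry": 0,"rz": 0,"x": -40,"y": 0,"z": 0,"hand": 0}
    - {"rx": 0,"ry": 0,"rz": 0,"x": -44,"y": 0,"z": 0,"hand": 0}
    - {"rx": 0,"ry": 0,"rz": 0,"x": -48,"y": 0,"z": 0,"hand": 0}
    - {"rx": 0,"ry": 0,"rz": 0,"x": -48,"y": 0,"z": 0,"hand": 0}
    - {"rx": 0,"ry": 0,"rz": 0,"x": -48,"y": 0,"z": 0,"hand": 0}
    - {"rx": 0,"ry": 0,"rz": 0,"x": -48,"y": 0,"z": 0,"hand": 0}

```text
time_s: 19.8
tool_pos: [0.4252, 0.3412, 0.1276]
tool_rot: [-2.902, -1.203, 0.001]
contact_force: [0.3, -0.7, 0.1]
width: 0.006
```

```bash
python3 -c "
from h import *
roll('16')"
```

```text
side 15 roller xs,ys,z mm [  3.4  -2.1 148.7]
top no red
t 19.9 tcp xs,ys,z [ -1.2 -41.2 127.6] F xs,ys,z [ 0.27  0.58 -0.76]
```

View pics/c16.png

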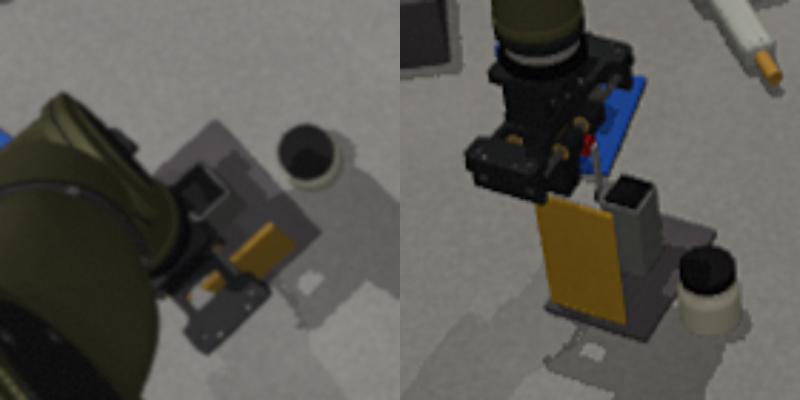

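The lever is back at rest. Raising clear.

Call:
play_rows:
  series:
    - {"rx": 0,"ry": 0,"rz": 0,"x": -1,"y": 0,"z": -15,"hand": 0}
    - {"rx": 0,"ry": 0,"rz": 0,"x": -1,"y": 0,"z": -40,"hand": 0}
    - {"rx": 0,"ry": 0,"rz": 0,"x": -1,"y": 0,"z": -70,"hand": 0}
    - {"rx": 0,"ry": 0,"rz": 0,"x": -1,"y": 0,"z": -100,"hand": 0}
    - {"rx": 0,"ry": 0,"rz": 0,"x": -1,"y": 0,"z": -130,"hand": 0}
    - {"rx": 0,"ry": 0,"rz": 0,"x": -1,"y": 0,"z": -160,"hand": 0}
    - {"rx": 0,"ry": 0,"rz": 0,"x": -25,"y": 0,"z": -180,"hand": 0}
    - {"rx": 0,"ry": 0,"rz": 0,"x": -25,"y": 30,"z": -180,"hand": 0}
    - {"rx": 0,"ry": 0,"rz": 0,"x": -25,"y": 60,"z": -180,"hand": 0}
    - {"rx": 0,"ry": 0,"rz": 0,"x": -25,"y": 90,"z": -180,"hand": 0}
    - {"rx": 0,"ry": 0,"rz": 0,"x": -25,"y": 120,"z": -180,"hand": 0}
    - {"rx": 0,"ry": 0,"rz": 0,"x": -25,"y": 120,"z": -180,"hand": 0}
    - {"rx": 0,"ry": 0,"rz": 0,"x": -25,"y": 120,"z": -180,"hand": 0}
    - {"rx": 0,"ry": 0,"rz": 0,"x": -25,"y": 120,"z": -180,"hand": 0}

```text
time_s: 21.07
tool_pos: [0.4919, 0.2392, 0.3073]
tool_rot: [-2.901, -1.204, 0.003]
contact_force: [-0.0, 0.8, 0.6]
width: 0.006
```

```bash
python3 - <<'E'
from h import *
np.set_printoptions(precision=4,suppress=True)
roll('17')
for n in("side","top"):
    p,d=ctrl.capture(n);X=cloud(n,d);hsv=cv2.cvtColor(p,cv2.COLOR_BGR2HSV)
    for lab,x,y,r,zlo in(("can",.345,-.265,.06,.15),("bottle",.61,.12,.05,.14),("cup",.42,-.015,.06,.05),("jar",.5,.23,.06,.06)):
        q=X[(np.hypot(X[...,0]-x,X[...,1]-y)<r)&(X[...,2]>zlo)&(X[...,2]<.18)]
        if len(q): print(lab,n,len(q),(q.min(0)+q.max(0))/2)
    m=(X[...,0]>.57)&(X[...,0]<.69)&(X[...,1]>-.06)&(X[...,1]<.085)&(hsv[...,1]<50)&(hsv[...,2]>100)&(X[...,2]>.053)&(X[...,2]<.07)
    c,_=cv2.findContours(m.astype(np.uint8),0,1)
    if c:
        c=max(c,key=cv2.contourArea);print(n,"blank z",np.median(X[m][:,2]),cv2.minAreaRect((ray(n,c[:,0],.060)[:,:2]*1000).astype(np.float32)))
E
```

```text
side 35 roller xs,ys,z mm [ -0.5  -2.2 150.5]
top no red
t 21.17 tcp xs,ys,z [117.2 -66.  307.4] F xs,ys,z [-0.38  0.47  0.54]
can side 569 [ 0.348  -0.263   0.1584]
bottle side 81 [0.6178 0.1222 0.1472]
cup side 245 [ 0.4204 -0.0179  0.0578]
jar side 269 [0.5263 0.2512 0.0686]
side blank z 0.06063067569013836 ((630.125732421875, 7.5495758056640625), (55.853050231933594, 100.66519165039062), 5.685356616973877)
can top 478 [ 0.3485 -0.2603  0.1578]
bottle top 94 [0.6188 0.1239 0.1472]
cup top 176 [ 0.4217 -0.0163  0.0578]
top blank z 0.06011310109708834 ((630.094482421875, 9.380435943603516), (56.07832336425781, 100.13522338867188), 5.642438888549805)
```

View pics/side17.png

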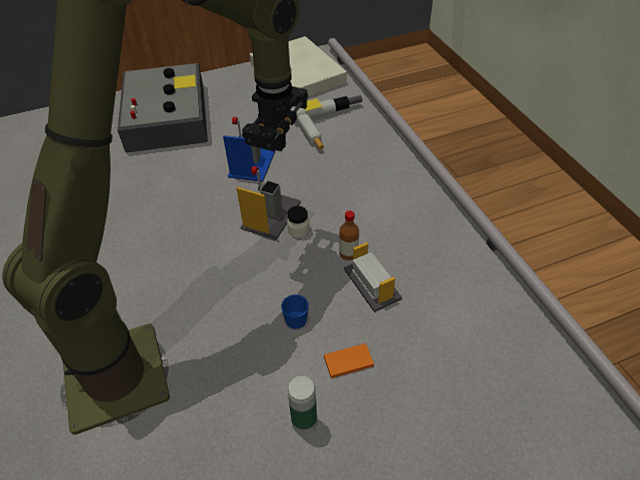

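The side view shows the blank between the stops at (373,278), the lever upright at (254,168), and all four bystanders standing where they were. Handing in.

```bash
python3 -c "
from cell import ctrl
print(ctrl.hand_in())"
```

```text
the job is handed in; nothing more can be done
None
```

The blank is on the pile, the limit switch has been counted in, and the job is handed in at about 21 s of the 64 s allowed. I have no direct signal that the switch clicked; the lever angle and force below are the evidence for it.

- **Blank:** I gripped the silver plate at its 55 mm width and lowered it until I felt the pile. The force rose from −1.5 to +4.2 N with the fingertips at 49 mm, and I let go there. Its top is now at about 60 mm, and its yaw matches the pile's within about 0.2°. It is 2–3 mm off the pile centre in x and about 1 mm in y, clear of both stops.
- **Switch:** I pushed the roller with closed fingers until the lever reached about 0.5 rad. That comes from the lever's slope in the side view, and the 6.3 N on the roller agrees with it. This is past the 0.40 click and below the 0.75 limit. The roller then sprang back to within about 1 mm of its rest position.
- **Bystanders:** the side view, taken after all moves, shows the bottle, can, cup and jar standing within about 1 mm of where they were. The top view agrees for the bottle, can and cup.

**Checks that were weak or disagreed:**
- The roller's position during the push was read from only 2–4 red pixels, so I relied on the lever slope and the force instead.
- Roller contact came a few millimetres later than the nominal finger thickness suggested.
- The top camera could not see the roller or jar at the end because the arm was in the way.

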